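Order the seal display and lock it

TASK

Put the display in order: slide every soapstone seal, through the tray's lane, fully home into the bay whose gauge post behind it is exactly as tall as that seal; seals already in the tray stay captive in it, and the tall seal on the counter is set on the apron and slid in through the lane's open mouth. Once all the seals are home, turn the locking dial's pointer to the raised white mark, then slide the guard all the way over the dial. Leave the other things on the counter alone.

Things in the scene. Friction and masses are not known exactly. Their poses are not given: they have to be found in the camera images.
- tray: Fixed aluminium tray, origin on the counter, x away from the robot at yaw 0. One lane along its y at x = -35 mm; five dead-end bays branch off it towards +x at y = -136, -68, 0, 68, 136 mm; a seal fully home has its centre at x = +32 mm. Lane and bays are 51 mm wide between walls; floor 6 mm above the counter, polished (friction 0.12). A seal in the lane passes seals standing in bays.
- lane_mouth (a point): Open mouth of the lane: tray x = -35, y = -174 mm, floor height; the lane's other end is closed at y = +161. From here on clear plates (underside 19, top 24 mm above the counter) cover lane and bays but for a slot 30 to 34 mm wide: a seal's foot is captive and its shaft stands up through the slot, so it can only be slid. Guide walls 13 mm high flare outward to y = -210.
- apron (a point): Loading point on the open apron outside the mouth: tray x = -35, y = -233 mm, at floor height (6 mm above the counter). The apron is 75 mm wide and ends at y = -258 mm; no plate over it: a seal set down here with its axis on this point slides along the tray's +y into the lane.
- a_centre (a point): Centre (half-way up, on the axis) of the soapstone seal a: 48 mm tall in all, a round foot 45 mm in diameter and 10 mm thick, above it a plain round shaft 24 mm in diameter to the top; 148 g give or take; all seals differ only in height; starts in one of the bays; may be absent.
- b_centre (a point): Centre (half-way up, on the axis) of the soapstone seal b: 56 mm tall in all, a round foot 45 mm in diameter and 10 mm thick, above it a plain round shaft 24 mm in diameter to the top; 156 g give or take; all seals differ only in height; starts in one of the bays; may be absent.
- c_centre (a point): Centre (half-way up, on the axis) of the soapstone seal c: 64 mm tall in all, a round foot 45 mm in diameter and 10 mm thick, above it a plain round shaft 24 mm in diameter to the top; 164 g give or take; all seals differ only in height; starts in one of the bays; may be absent.
- d_centre (a point): Centre (half-way up, on the axis) of the soapstone seal d: 72 mm tall in all, a round foot 45 mm in diameter and 10 mm thick, above it a plain round shaft 24 mm in diameter to the top; 172 g give or take; all seals differ only in height; starts in one of the bays; may be absent.
- tall_centre (a point): Centre (half-way up, on the axis) of the soapstone seal tall: 80 mm tall in all, a round foot 45 mm in diameter and 10 mm thick, above it a plain round shaft 24 mm in diameter to the top; 180 g give or take; all seals differ only in height; stands on the open counter right of the tray at the start.
- a_home (a point): Where the centre of seal a is when it is fully home against the back stop of its own bay, the one whose gauge post is 48 mm tall. The post (steel, 16 mm diameter) stands behind the bay, 53 mm beyond this point along the tray's x; post and home seal tops are level.
- b_home (a point): Where the centre of seal b is when it is fully home against the back stop of its own bay, the one whose gauge post is 56 mm tall. The post (steel, 16 mm diameter) stands behind the bay, 53 mm beyond this point along the tray's x; post and home seal tops are level.
- c_home (a point): Where the centre of seal c is when it is fully home against the back stop of its own bay, the one whose gauge post is 64 mm tall. The post (steel, 16 mm diameter) stands behind the bay, 53 mm beyond this point along the tray's x; post and home seal tops are level.
- d_home (a point): Where the centre of seal d is when it is fully home against the back stop of its own bay, the one whose gauge post is 72 mm tall. The post (steel, 16 mm diameter) stands behind the bay, 53 mm beyond this point along the tray's x; post and home seal tops are level.
- tall_home (a point): Where the centre of seal tall is when it is fully home against the back stop of its own bay, the one whose gauge post is 80 mm tall. The post (steel, 16 mm diameter) stands behind the bay, 53 mm beyond this point along the tray's x; post and home seal tops are level.
- lock_unit: Grey lock unit, fixed, left of the tray: a plate 210 x 110 x 14 mm, origin on the counter under its middle, x away from the robot at yaw 0. Dial axis at x = -50 mm, guard parked at x = +55 mm.
- dial (a joint): Locking dial, rad; 0 when its white pointer line points to the unit's -x, grows clockwise seen from above, range 0 to 2.4. The raised white mark on the plate is at 1.45. Stiff enough to stay where left (0.04 N m).
- dial_grip (a point): Middle of the dial's grip bar, on the axis, 36 mm above the counter. The bar is 42 mm long, 12 mm thick, and spans 22 to 46 mm above the counter; its length lies along this frame's x (pointer end at -x), so it is pinched across y.
- guard (a joint): Guard, m; 0 parked clear of the dial, grows to 0.105 (end stop) as it slides along the unit's -x over the dial; friction about 1.5 N. It is a clear roof 70 x 100 mm, 50 to 54 mm above the counter.
- guard_tab (a point): Middle of the upright aluminium tab on the guard's roof, 65 mm above the counter: 10 mm thick along the unit's x, 40 mm along its y, from 54 to 76 mm above the counter. Pinch it across x.
- brush_pot: Bystander: white porcelain brush pot, 84 mm diameter, 120 mm tall; origin at the centre of its underside. Leave it alone.
- ink_slab: Bystander: black stone grinding slab 100 x 150 x 22 mm; origin at the centre of its underside. Leave it alone.
- paste_box: Bystander: round porcelain paste box, 62 mm diameter, 32 mm tall; origin at the centre of its underside. Leave it alone.
- water_dropper: Bystander: small porcelain water dropper, 54 mm diameter, 34 mm tall; origin at the centre of its underside. Leave it alone.
- paperweight: Bystander: dark wooden paperweight 30 x 150 x 18 mm with a brass knob, 30 mm tall; origin at the centre of its underside. Leave it alone.
There are look-alikes about, which are no part of the job. Leave any orange or purple look-alike of the part that bears d_centre alone.

How it is judged (in metres and radians):
On the way, in this order (a step that is already met when the one before it is completed fails the run):
1. every seal that is present stands home in the bay with the gauge post of its height (distance between a_centre and a_home below 0.009 m and distance between b_centre and b_home below 0.009 m and distance between c_centre and c_home below 0.009 m and distance between d_centre and d_home below 0.009 m and distance between tall_centre and tall_home below 0.009 m), for 0.3 s.
2. the dial points to the mark, with the guard still clear of it (value of joint dial between 1.33 and 1.57 rad and value of joint guard below 0.03 m), for 0.2 s.
3. the guard is slid fully over the dial (value of joint guard above 0.097 m), for 0.2 s.
At the end, for the whole second after the job is handed in: Every present seal's centre within 9 mm of its home point (in the bay whose post is as tall as the seal, against the back stop); dial within 0.12 rad of the mark at 1.45; guard at least 97 of its 105 mm over the dial (all of step 1 and value of joint dial between 1.33 and 1.57 rad and value of joint guard above 0.097 m); the robot touches nothing.
It fails at once if a seal that began in the tray is lifted out of it (height (world z) of a_centre above 0.05 m or height (world z) of b_centre above 0.054 m or height (world z) of c_centre above 0.058 m or height (world z) of d_centre above 0.062 m).
It fails at once if a bystander is pushed more than 3 cm from its place (distance of any of brush_pot, ink_slab, paste_box, water_dropper, paperweight from where it was at the start of the episode above 0.03 m).
Of seal_a, seal_b, seal_c, seal_d only 3 to 4 are there at a start; the rules pass over those that are not, and their reading is None.
At some moment in a run one of seal_a, seal_b, seal_c, seal_d, seal_tall may be knocked a few centimetres aside while the robot is not near it.
Once in a run the grip may slacken for a moment while it holds something.
It also fails if it takes over 210 s, if anything falls off the work surface, if the arm or the gripper's body presses on something with over 40 N, if the wrist force passes 120 N, or if a joint passes its speed limit or range.

ROBOT

A 6-joint arm with a two-finger parallel gripper is mounted at the origin on the work surface. World frame = base frame: x ahead of the robot, y to its left, z up, the work surface at z = 0. Lengths are in m, angles in degrees, forces in N, time in s.
With the tool pointing down it reaches from about 0.3 to 0.75 m from the base axis. Payload 8.5 kg.
Tool frame: the origin (TCP) lies midway between the tips of the shut fingers; the grasp point (between the pads) lies 19 mm behind it; z points along the fingers, y is the direction in which the jaws open and shut (so a half turn about z gives the same grasp; the last joint's range is limited). The gripper opens to 85 mm and grips with 20 to 120 N. Pads are 22 mm wide; open, the fingers measure 114 mm over their backs; the gripper's body (76 mm by 85 mm) begins 54 mm behind the grasp point. The pads swing forward as they close: fully open they stand 13 mm farther back than shut.
Start: joints at [56.534, 21.807, 74.336, -0, 83.858, -12.336], TCP at [0.198, 0.513, 0.231] pointing down, gripper open.
Joint ranges: [-178.18, 178.18], [-50.72, 133.34], [12.68, 142.11], [-81.47, 261.47], [9.98, 163.14], [-165.26, 165.26]. Speed limits (degrees/s): [136.94, 136.94, 180, 180, 180, 180].

INTERFACE

Orientations are given as a 3x3 rotation matrix whose columns are the frame's x, y, z axes.
In Python, from rig import env, eyes, close_job gives the robot as it stands.
- The arm moves only by the tool jog_arm, never from a script. Its argument "deltas" is one flat list of numbers, 7 for each row, row after row: the shift along the tool's x, y, z in units of 0.75 m (1.0 is 0.75 m), then the turn, a rotation vector about the tool's x, y, z in units of 180 degrees (1.0 is 180 degrees), then the gripper command: -1 is fully open, 1 is shut, values between are in proportion. In form: [dx, dy, dz, ax, ay, az, fingers, dx, dy, dz, ax, ay, az, fingers, ...]. A call has 1 to 12 rows; each row is the pose to reach, as a shift and turn from the pose commanded when the call began, along the tool's axes at that moment, turning the shorter way round; what a row does not reach only later rows make up. A row lasts 1/12 s, in which the tool goes at most 41.7 mm and 7.16 degrees, less where a joint would pass 70% of its speed; a pose out of reach is approached as far as the arm can. A call with a number of a shift or a turn outside -1 to 1 is refused whole. A call with a gripper value outside its range is refused whole. The fingers move at their own pace and stop on an object; "grip_force" is the grip in N (left out, the last holds). Time passes only in rows, so rows that repeat a pose let the fingers close. It gives the time, the measured TCP pose, the force and the opening at its end, in the units of the state.
- env.observe(): the state, without advancing time (a new reading comes with each control period).
- eyes.get_image(name): name is "scene" or "top" or "wrist"; returns the picture (480x640x3 uint8, red, green, blue); there is no depth.
- eyes.camera_params(name): a dict with "intrinsics" (3x3 intrinsics, pixels), "R" (3x3) and "t" (3): a world point X has camera coordinates R X + t; the wrist camera has in their place "mount" (4x4, takes a point from camera to tool coordinates, whose origin is the TCP and whose axes are the flange's). Camera axes: x right, y down, z forward; pixel columns grow to the right and rows downward; lengths in m; the calibration is good to about 2 mm. A picture is of the moment at which its call begins: read the wrist's pose just before it. camera_params takes no time and is no camera call.
- close_job(): hands the job in, once; it reports no verdict.
The state is a dict: "time_s": time; "q": joint angles; "qvel": joint speeds; "joint_efforts": joint torques, N m; "position": TCP position; "tool_rot": TCP orientation; "ft_force": force on the tool from outside, world axes, zero at the start; "wrist_torque": the same for the moment, N m; "grip_width": finger opening in m.
Only numpy, scipy, OpenCV 4.12 (cv2) and the standard library are available. Lean on these libraries where they do the work, as an engineer would, in place of code of your own. Each camera call takes 0.05 s, during which the arm holds its last target.

## Working session

There is one attempt and no reset: what is moved stays moved. The work goes in short steps, Python scripts to look and compute and a tool call to move; the robot and the scene stay as the last step left them, time stands still between calls to the robot, and variables do not carry over. Pictures are saved under pics/ and viewed, and the job is handed in when it is done.

Besides the shell and the picture viewer there is one more tool, called after ">>>" in YAML: its name, and indented under it one key for each argument. jog_arm: Moves the arm, as the interface text tells. Its arguments: {"type":"object","properties":{"deltas":{"type":"array"},"grip_force":{"type":"number"}},"required":["deltas"]}

```bash
ls; mkdir -p pics; python3 - <<'E'
from rig import env, eyes
import cv2
s=env.observe(); print({k:s[k] for k in ('time_s','position','tool_rot','grip_width','ft_force')})
for n in('scene','top','wrist'):
    cv2.imwrite(f'pics/{n}0.png',eyes.get_image(n)[:,:,::-1]); print(n,eyes.camera_params(n))
E
```

```text
pics
{'time_s': 0.0, 'position': array([0.1981134 , 0.5127704 , 0.23071038]), 'tool_rot': array([[-9.32755959e-01,  3.60507544e-01, -7.94534897e-04],
       [ 3.60508287e-01,  9.32755238e-01, -1.20027144e-03],
       [ 3.08399680e-04, -1.40599675e-03, -9.99998964e-01]]), 'grip_width': 0.08513878297469789, 'ft_force': array([-0.20970015,  0.17732913,  0.0611791 ])}
scene {'intrinsics': array([[608.14309945,   0.        , 320.74244909],
       [  0.        , 608.14309945, 233.80860467],
       [  0.        ,   0.        ,   1.        ]]), 'R': array([[ 0.5775127 ,  0.81622376, -0.01605786],
       [ 0.51952814, -0.38261846, -0.76399845],
       [-0.62973772,  0.4328763 , -0.64501823]]), 't': array([-0.3320379 , -0.22325649,  1.56454714])}
top {'intrinsics': array([[567.8276071 ,   0.        , 314.45532002],
       [  0.        , 567.8276071 , 232.88968561],
       [  0.        ,   0.        ,   1.        ]]), 'R': array([[ 0.00990246, -0.99988819, -0.01120491],
       [-0.98840693, -0.00808976, -0.15161235],
       [ 0.15150475,  0.01257635, -0.98837652]]), 't': array([0.03524857, 0.53460542, 1.12440811])}
wrist {'intrinsics': array([[382.7582827 ,   0.        , 315.38336008],
       [  0.        , 382.7582827 , 241.477527  ],
       [  0.        ,   0.        ,   1.        ]]), 'mount': array([[ 6.78204431e-04, -9.55242932e-01, -2.95821706e-01,
         7.52442458e-02],
       [ 9.99999740e-01,  7.20879202e-04, -3.51918338e-05,
        -1.74113428e-03],
       [ 2.46868466e-04, -2.95821605e-01,  9.55243172e-01,
        -1.42281529e-01],
       [ 0.00000000e+00,  0.00000000e+00,  0.00000000e+00,
         1.00000000e+00]])}
```

View pics/scene0.png

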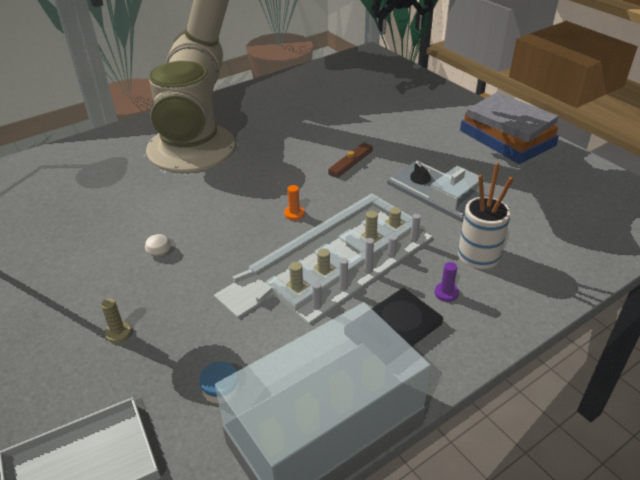

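View pics/top0.png

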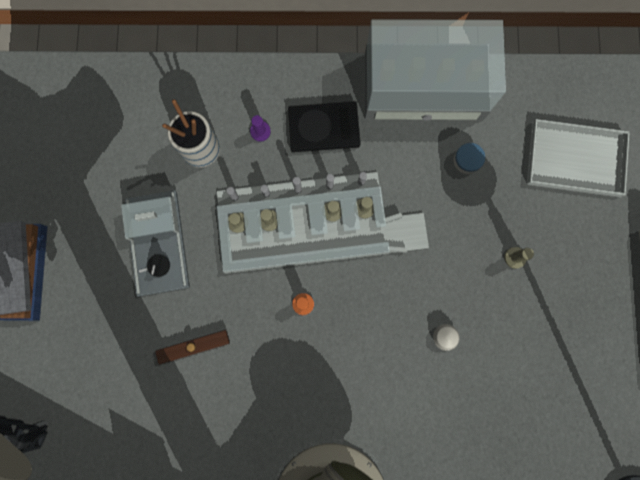

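View pics/wrist0.png

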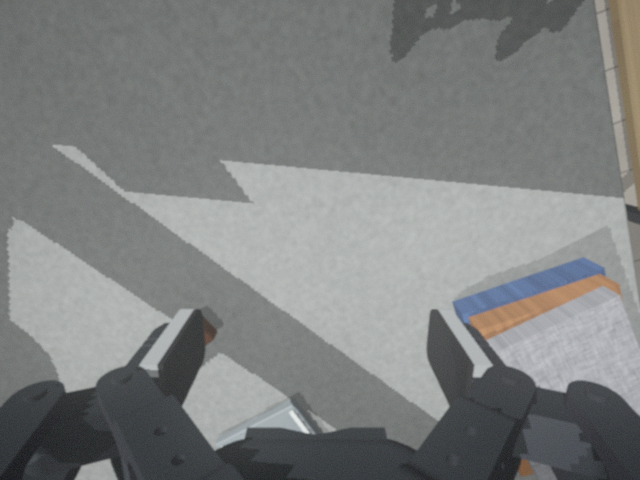

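```bash
python3 - <<'E'
import cv2
t=cv2.imread('pics/top0.png'); s=cv2.imread('pics/scene0.png')
cv2.imwrite('pics/t_crop.png',cv2.resize(t[165:285,205:435],None,fx=3.47,fy=3.47,interpolation=cv2.INTER_CUBIC))
cv2.imwrite('pics/s_crop.png',cv2.resize(s[185:325,210:440],None,fx=3.47,fy=3.47,interpolation=cv2.INTER_CUBIC))
cv2.imwrite('pics/t_lock.png',cv2.resize(t[185:300,115:195],None,fx=5,fy=5,interpolation=cv2.INTER_CUBIC))
E
```

```text
(no output)
```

View pics/t_crop.png

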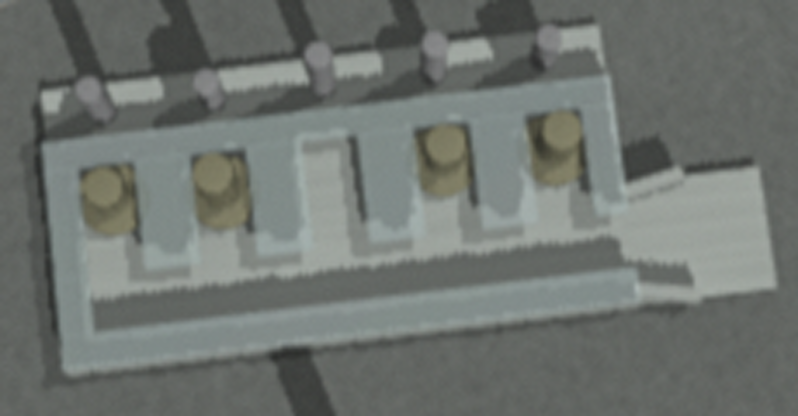

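View pics/s_crop.png

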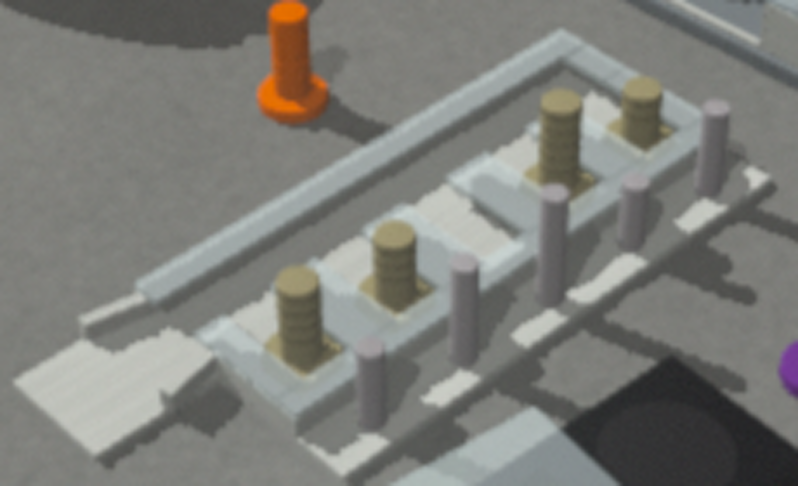

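View pics/t_lock.png

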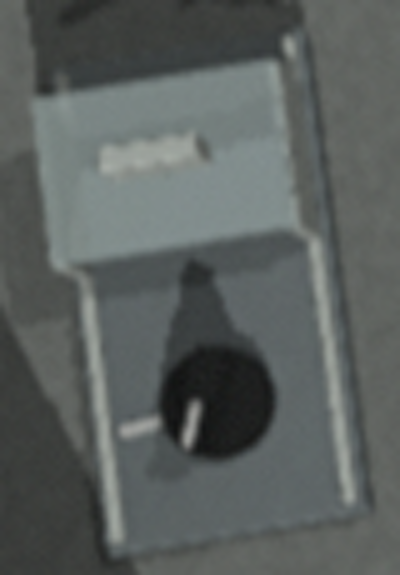

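```bash
cat > h.py <<'E'
import numpy as np, cv2
from rig import env, eyes
from scipy.optimize import least_squares
CP={n:eyes.camera_params(n) for n in('scene','top','wrist')}
def proj(n,X):
    c=CP[n]; X=np.atleast_2d(X); p=(X@c['R'].T+c['t'])@c['intrinsics'].T; return p[:,:2]/p[:,2:]
def ray(n,u):
    c=CP[n]; d=c['R'].T@np.linalg.solve(c['intrinsics'],np.r_[u,1.]); o=-c['R'].T@c['t']; return o,d
def atz(n,u,z):
    o,d=ray(n,u); return o+d*(z-o[2])/d[2]
def tri(a,b):
    f=lambda X:np.r_[proj('top',X)[0]-a,proj('scene',X)[0]-b]
    r=least_squares(f,atz('top',a,.05)); return r.x, np.abs(r.fun).max()
def wristcam(pos,R):
    m=CP['wrist']['mount']; T=np.eye(4);T[:3,:3]=R;T[:3,3]=pos; return T@m
def watz(u,z,pos,R):
    C=wristcam(pos,R); d=C[:3,:3]@np.linalg.solve(CP['wrist']['intrinsics'],np.r_[u,1.]); o=C[:3,3]; return o+d*(z-o[2])/d[2]
def wproj(X,pos,R):
    C=wristcam(pos,R); X=np.atleast_2d(X); p=((X-C[:3,3])@C[:3,:3])@CP['wrist']['intrinsics'].T; return p[:,:2]/p[:,2:]
def fit2(loc,w):
    loc=np.array(loc)[:,:2];w=np.array(w)[:,:2];a=loc-loc.mean(0);b=w-w.mean(0)
    th=np.arctan2((a[:,0]*b[:,1]-a[:,1]*b[:,0]).sum(),(a*b).sum()); c,s=np.cos(th),np.sin(th);R=np.array([[c,-s],[s,c]])
    t=w.mean(0)-R@loc.mean(0); return th,t,R,w-(loc@R.T+t)
E
python3 - <<'E'
from h import *
T=lambda p:np.array(p)/3.47+[205,165]
S=lambda p:np.array(p)/3.47+[210,185]
pt=[(90,90),(207,83),(318,54),(434,44),(550,38)];ps=[(715,108),(635,184),(554,193),(463,262),(371,345)]
W=[]
for a,b in zip(pt,ps):
    X,e=tri(T(a),S(b)); W.append(X); print('post',X.round(4),e.round(2))
for a,b in zip([(103,187),(214,175),(443,146),(562,130)],[(642,90),(561,102),(395,234),(298,279)]):
    X,e=tri(T(a),S(b)); print('seal top',X.round(4),e.round(2))
ys=[.136,.068,0,-.068,-.136]
loc=[(.085,y) for y in ys]
ap=[atz('top',T(p),.006) for p in [(760,168),(777,290)]]
print(ap)
loc+= [(.0025,-.258),(-.0725,-.258)]
th,t,R,res=fit2(loc,W+ap); print(np.degrees(th),t,res.round(4))
# tall
E
```

```text
post [0.6145 0.2095 0.0676] 0.42
post [0.6233 0.1428 0.0495] 0.46
post [0.6327 0.0751 0.0839] 0.66
post [0.6409 0.0076 0.076 ] 0.83
post [ 0.6497 -0.0597  0.0608] 0.17
seal top [0.5599 0.2027 0.0498] 0.55
seal top [0.5635 0.1354 0.0743] 0.24
seal top [0.5847 0.0025 0.0577] 0.44
seal top [ 0.5927 -0.0664  0.0681] 0.39
[array([ 0.58331576, -0.19146681,  0.006     ]), array([ 0.50825783, -0.20028815,  0.006     ])]
7.294337680339028 [0.54787219 0.06433433] [[-0.0004 -0.0005]
 [-0.0002  0.0002]
 [ 0.0005 -0.    ]
 [ 0.0001 -0.    ]
 [ 0.0003  0.    ]
 [ 0.0002 -0.0002]
 [-0.0005  0.0005]]
```

```bash
cat >> h.py <<'E'
TH=np.radians(7.294); TT=np.array([.54787,.06433]); RT=np.array([[np.cos(TH),-np.sin(TH)],[np.sin(TH),np.cos(TH)]])
def tw(x,y,z): return np.r_[RT@[x,y]+TT,z]
def wt(X): return np.r_[RT.T@(np.array(X[:2])-TT),X[2:]]
RG=np.c_[np.r_[-RT[:,0],0],np.r_[RT[:,1],0],[0,0,-1]]
from scipy.spatial.transform import Rotation as Ro
def plan(X,Rt=None):
    s=env.observe(); R=s['tool_rot']; d=R.T@(np.array(X)-s['position'])/.75
    r=Ro.from_matrix(R.T@(R if Rt is None else Rt)).as_rotvec()/np.pi
    print('t',s['time_s'],'plan',d.round(4),r.round(4))
def st():
    s=env.observe(); print('t',round(s['time_s'],2),'tcp tray mm',(wt(s['position'])*1000).round(1),'grip',round(s['grip_width']*1000,1),'f',s['ft_force'].round(1)); return s
E
python3 - <<'E'
from h import *
for X in [(0.5599,0.2027,.05),(0.5635,0.1354,.078),(0.5847,0.0025,.06),(0.5927,-0.0664,.068)]: print(wt(X).round(4))
print(tw(.032,.068,.13)); plan(tw(.032,.068,.19),RG)
print(Ro.from_matrix(env.observe()['tool_rot'].T@RG).magnitude()*57.3)
t=cv2.imread('pics/top0.png'); s=cv2.imread('pics/scene0.png')
a=cv2.resize(t[230:290,480:560],None,fx=5,fy=5,interpolation=cv2.INTER_CUBIC)
b=cv2.resize(s[285:350,80:160],None,fx=5,fy=5,interpolation=cv2.INTER_CUBIC)
cv2.imwrite('pics/tall.png',np.hstack([a,cv2.copyMakeBorder(b[:300],0,0,0,0,0)]))
E
```

```text
[0.0295 0.1357 0.05  ]
[0.0245 0.0685 0.078 ]
[ 0.0287 -0.066   0.06  ]
[ 0.0279 -0.1354  0.068 ]
[0.57097772 0.13584247 0.13      ]
t 0.15 plan [-0.6449 -0.2896  0.0547] [-3.000e-04 -1.000e-04 -1.579e-01]
28.425794327458647
```

View pics/tall.png

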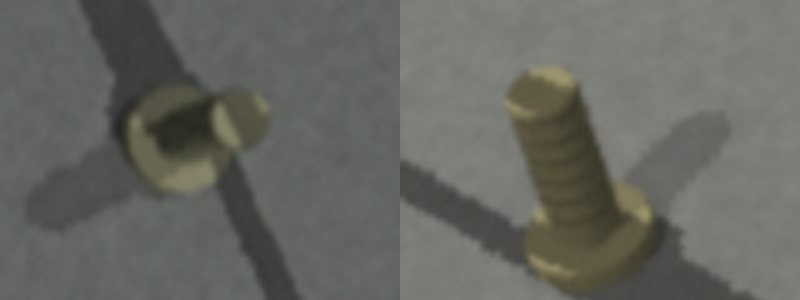

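>>> jog_arm:
  deltas: [-0.32,-0.145,0.027,0,0,-0.079,-0.05,-0.64,-0.2896,0.03,0,0,-0.158,-0.05,-0.64,-0.2896,0.03,0,0,-0.158,-0.05,-0.64,-0.2896,0.03,0,0,-0.158,-0.05,-0.64,-0.2896,0.03,0,0,-0.158,-0.05,-0.64,-0.2896,0.03,0,0,-0.158,-0.05,-0.64,-0.2896,0.03,0,0,-0.158,-0.05,-0.64,-0.2896,0.03,0,0,-0.158,-0.05,-0.64,-0.2896,0.0547,0,0,-0.158,-0.05,-0.64,-0.2896,0.0547,0,0,-0.158,-0.05,-0.64,-0.2896,0.0547,0,0,-0.158,-0.05,-0.64,-0.2896,0.0547,0,0,-0.158,-0.05]
  grip_force: 25

```text
time_s: 1.15
position: [0.536, 0.1689, 0.1959]
tool_rot: [[-0.992, -0.127, -0.0], [-0.127, 0.992, 0.0], [0.0, 0.0, -1.0]]
ft_force: [0.5, 1.2, 0.3]
grip_width: 0.0448
```

```bash
python3 - <<'E'
from h import *
st();plan(tw(.028,.068,.12),RG)
X,e=tri((528.2,253.6),(108.4,303.4)); print(X,e,atz('top',(515.6,257.6),.01), wt(X))
E
```

```text
t 1.15 tcp tray mm [  1.5 105.2 195.9] grip 44.8 f [0.5 1.2 0.3]
t 1.15 plan [-0.0353 -0.0496  0.1011] [ 0.     -0.0001  0.    ]
[ 0.49050425 -0.38265764  0.07705698] 0.5631491779062117 [ 0.49031739 -0.37947857  0.01      ] [-0.11365141 -0.4360873   0.07705698]
```

>>> jog_arm:
  deltas: [-0.035,-0.05,0.05,0,0,0,-0.05,-0.035,-0.05,0.08,0,0,0,-0.05,-0.035,-0.05,0.101,0,0,0,-0.05,-0.035,-0.05,0.101,0,0,0,-0.05]

```text
time_s: 1.48
position: [0.5644, 0.1358, 0.1164]
tool_rot: [[-0.992, -0.125, -0.008], [-0.125, 0.992, -0.0], [0.008, 0.001, -1.0]]
ft_force: [-0.3, 0.3, 0.1]
grip_width: 0.0446
```

```bash
python3 - <<'E'
from h import *
s=st();plan(tw(.028,.068,.03),RG)
cv2.imwrite('pics/w1.png',eyes.get_image('wrist')[:,:,::-1])
print(wproj([tw(.032,.068,.078),tw(.028,.068,.078),tw(.085,.068,.054),tw(.032,.068,.006)],s['position'],s['tool_rot']).round())
E
```

```text
t 1.48 tcp tray mm [ 25.4  68.8 116.4] grip 44.6 f [-0.3  0.3  0.1]
t 1.4833 plan [-0.0044 -0.0011  0.1151] [ 0.0002 -0.0025 -0.0005]
[[317. 292.]
 [317. 285.]
 [317. 355.]
 [317. 249.]]
```

View pics/w1.png

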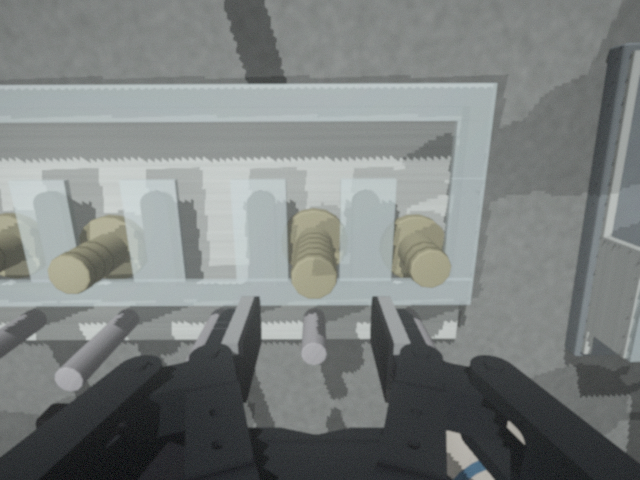

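>>> jog_arm:
  deltas: [0.002,-0.001,0.04,0,-0.0015,0,-0.05,0.002,-0.001,0.08,0,-0.0015,0,-0.05,0.002,-0.001,0.1151,0,-0.0015,0,-0.05,0.002,-0.001,0.1151,0,-0.0015,0,-0.05,0.002,-0.001,0.1151,0,-0.0015,0,0.6,0.002,-0.001,0.1151,0,-0.0015,0,0.6,0.002,-0.001,0.1151,0,-0.0015,0,0.6,0.002,-0.001,0.1151,0,-0.0015,0,0.6]

```text
time_s: 2.2
position: [0.5657, 0.1363, 0.0366]
tool_rot: [[-0.992, -0.127, 0.009], [-0.127, 0.992, 0.001], [-0.009, -0.0, -1.0]]
ft_force: [-1.1, 1.9, 7.8]
grip_width: 0.0233
```

```bash
python3 - <<'E'
from h import *
s=st();plan(tw(-.035,.068,.03),RG)
E
```

```text
t 2.2 tcp tray mm [26.8 69.1 36.6] grip 23.3 f [-1.1  1.9  7.8]
t 2.2 plan [ 0.0825 -0.0014  0.0081] [-0.      0.0029  0.0001]
```

>>> jog_arm:
  deltas: [0,0,0,0,0,0,0.6,0,0,0,0,0,0,0.6,0,0,0,0,0,0,0.6]

```text
time_s: 2.45
position: [0.5656, 0.1363, 0.0366]
tool_rot: [[-0.992, -0.127, 0.009], [-0.127, 0.992, 0.001], [-0.009, -0.0, -1.0]]
ft_force: [-0.3, 0.8, 7.1]
grip_width: 0.0236
```

```bash
python3 - <<'E'
from h import *
s=st();plan(tw(-.035,.068,.034),RG)
E
```

```text
t 2.45 tcp tray mm [26.8 69.1 36.6] grip 23.6 f [-0.3  0.8  7.1]
t 2.45 plan [ 0.0824 -0.0014  0.0027] [-0.      0.0029  0.0001]
```

>>> jog_arm:
  deltas: [0,0,-0.004,0,0,0,0.6,0.02,0,-0.004,0,0,0,0.6,0.04,0.001,-0.004,0,0,0,0.6,0.06,0.001,-0.004,0,0,0,0.6,0.075,0.001,-0.004,0,0,0,0.6,0.082,0.001,-0.004,0,0,0,0.6,0.082,0.001,-0.004,0,0,0,0.6,0.082,0.001,-0.004,0,0,0,0.6]

```text
time_s: 3.12
position: [0.504, 0.1288, 0.0374]
tool_rot: [[-0.992, -0.127, 0.006], [-0.127, 0.992, 0.001], [-0.006, -0.0, -1.0]]
ft_force: [-0.0, 0.9, -1.8]
grip_width: 0.0233
```

```bash
python3 - <<'E'
from h import *
s=st();plan(tw(-.035,.0,.036),RG)
cv2.imwrite('pics/w2.png',eyes.get_image('wrist')[:,:,::-1])
cv2.imwrite('pics/s2.png',eyes.get_image('scene')[170:330,200:450,::-1].repeat(3,0).repeat(3,1))
E
```

```text
t 3.12 tcp tray mm [-35.4  69.5  37.4] grip 23.3 f [-0.   0.9 -1.8]
t 3.1167 plan [-0.0004 -0.0927  0.0019] [-0.      0.0019  0.0001]
```

View pics/w2.png

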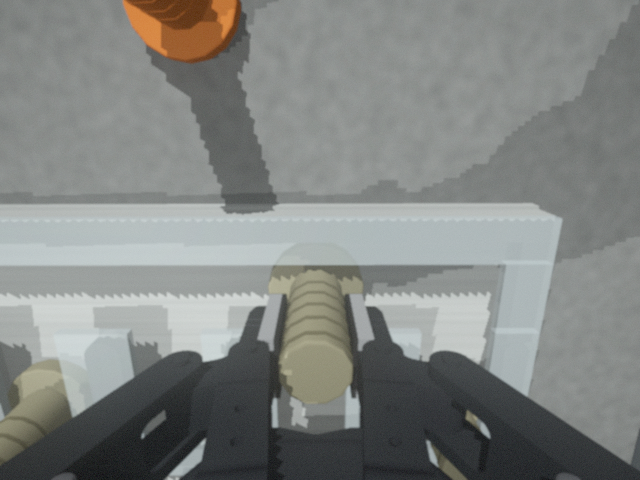

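View pics/s2.png

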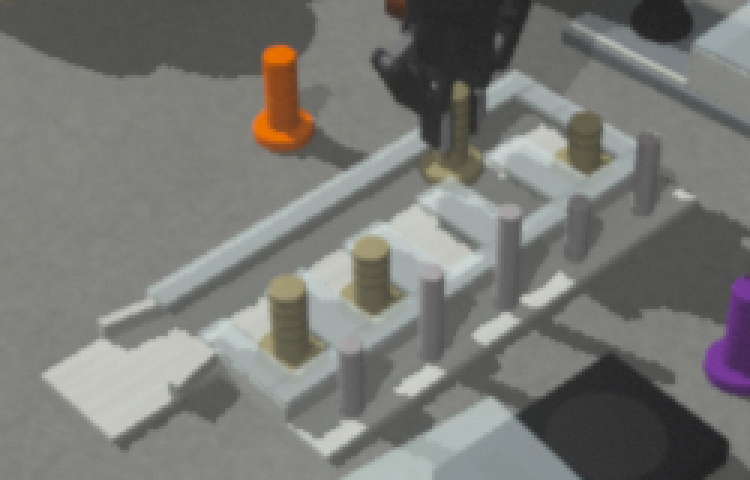

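>>> jog_arm:
  deltas: [0,-0.02,0,0,0,0,0.6,0,-0.045,0,0,0,0,0.6,0,-0.07,0,0,0,0,0.6,0,-0.087,0,0,0,0,0.6,0,-0.092,0,0,0,0,0.6,0,-0.092,0,0,0,0,0.6,-0.01,-0.092,0,0,0,0,0.6,-0.03,-0.092,0,0,0,0,0.6,-0.055,-0.092,0,0,0,0,0.6,-0.078,-0.092,0,0,0,0,0.6,-0.084,-0.092,0,0,0,0,0.6,-0.084,-0.092,0,0,0,0,0.6]

```text
time_s: 4.22
position: [0.5754, 0.0694, 0.0369]
tool_rot: [[-0.992, -0.128, 0.005], [-0.128, 0.992, 0.001], [-0.005, 0.0, -1.0]]
ft_force: [-1.9, -0.3, -2.8]
grip_width: 0.0234
```

```bash
python3 - <<'E'
from h import *
s=st();plan(tw(.028,.136,.12),RG)
E
```

```text
t 4.22 tcp tray mm [27.9  1.5 36.9] grip 23.4 f [-1.9 -0.3 -2.8]
t 4.2167 plan [-0.0009  0.1793 -0.1108] [0.     0.0016 0.0005]
```

>>> jog_arm:
  deltas: [0,0,0,0,0,0,-0.05,0,0,0,0,0,0,-0.05,0,0,0,0,0,0,-0.05,0,0,-0.03,0,0.0016,0,-0.05,0,0,-0.07,0,0.0016,0,-0.05,0,0,-0.1108,0,0.0016,0,-0.05,-0.002,0.05,-0.1108,0,0.0016,0,-0.05,-0.002,0.1,-0.1108,0,0.0016,0,-0.05,-0.003,0.15,-0.1108,0,0.0016,0,-0.05,-0.003,0.18,-0.1108,0,0.0016,0,-0.05,-0.003,0.18,-0.1108,0,0.0016,0,-0.05,-0.003,0.18,-0.1108,0,0.0016,0,-0.05]

```text
time_s: 5.22
position: [0.5586, 0.2033, 0.1204]
tool_rot: [[-0.992, -0.129, -0.0], [-0.129, 0.992, -0.0], [0.0, -0.0, -1.0]]
ft_force: [-0.4, 0.3, -0.0]
grip_width: 0.0446
```

```bash
python3 - <<'E'
from h import *
s=st()
print(wproj([tw(.032,.136,.054),tw(.028,.136,.054)],s['position'],s['tool_rot']).round())
cv2.imwrite('pics/w3.png',eyes.get_image('wrist')[:,:,::-1])
plan(tw(.03,.136,.03),RG)
E
```

```text
t 5.22 tcp tray mm [ 28.3 136.5 120.4] grip 44.6 f [-0.4  0.3 -0. ]
[[317. 267.]
 [317. 260.]]
t 5.2667 plan [-0.0021  0.0008  0.1205] [-0.0001 -0.0001  0.0003]
```

View pics/w3.png

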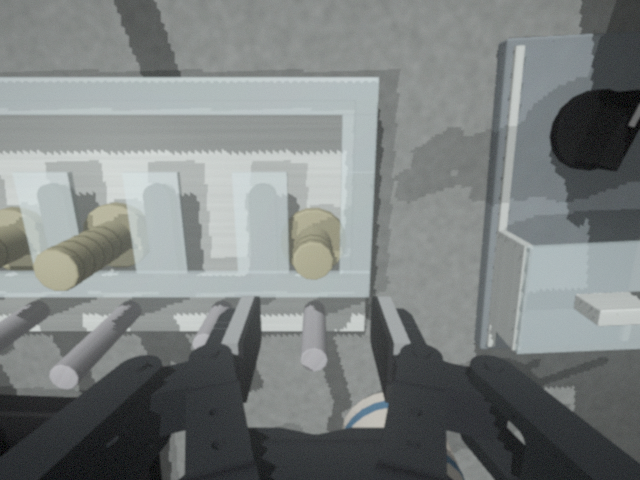

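>>> jog_arm:
  deltas: [0,0,0.04,0,0,0,-0.05,0,-0.001,0.08,0,0,0,-0.05,0,-0.001,0.11,0,0,0,-0.05,0,-0.001,0.118,0,0,0,-0.05,0,-0.001,0.118,0,0,0,-0.05,0,-0.001,0.118,0,0,0,0.6,0,-0.001,0.118,0,0,0,0.6,0,-0.001,0.118,0,0,0,0.6,0,-0.001,0.118,0,0,0,0.6,0,-0.001,0.118,0,0,0,0.6]

```text
time_s: 6.1
position: [0.5603, 0.2017, 0.0334]
tool_rot: [[-0.992, -0.127, 0.003], [-0.127, 0.992, 0.0], [-0.003, -0.0, -1.0]]
ft_force: [0.0, -2.7, 7.1]
grip_width: 0.0234
```

```bash
python3 - <<'E'
from h import *
s=st()
plan(tw(-.035,.136,.034),RG)
E
```

```text
t 6.1 tcp tray mm [ 29.7 134.7  33.4] grip 23.4 f [ 0.  -2.7  7.1]
t 6.1 plan [ 0.0863  0.0017 -0.0011] [-0.0001  0.0009  0.0001]
```

>>> jog_arm:
  deltas: [0,0,-0.003,0,0,0,0.6,0.02,0,-0.003,0,0,0,0.6,0.045,0,-0.003,0,0,0,0.6,0.07,0,-0.003,0,0,0,0.6,0.083,0,-0.003,0,0,0,0.6,0.0855,0,-0.003,0,0,0,0.6,0.0855,0,-0.003,0,0,0,0.6,0.0855,-0.005,-0.003,0,0,0,0.6,0.0855,-0.005,-0.003,0,0,0,0.6]

```text
time_s: 6.85
position: [0.4972, 0.1895, 0.0341]
tool_rot: [[-0.992, -0.127, 0.001], [-0.127, 0.992, -0.0], [-0.001, -0.0, -1.0]]
ft_force: [1.2, -1.0, -2.1]
grip_width: 0.0232
```

```bash
python3 - <<'E'
from h import *
s=st()
plan(tw(-.035,.068,.034),RG)
plan(tw(.034,.068,.034),RG)
E
```

```text
t 6.85 tcp tray mm [-34.4 130.6  34.1] grip 23.2 f [ 1.2 -1.  -2.1]
t 6.85 plan [ 0.0008 -0.0835  0.0002] [-0.      0.0002 -0.    ]
t 6.85 plan [-0.0912 -0.0835  0.0003] [-0.      0.0002 -0.    ]
```

>>> jog_arm:
  deltas: [0,-0.02,0,0,0,0,0.6,0,-0.045,0,0,0,0,0.6,0,-0.07,0,0,0,0,0.6,0,-0.084,0,0,0,0,0.6,0,-0.084,0,0,0,0,0.6,-0.005,-0.084,0,0,0,0,0.6,-0.03,-0.084,0,0,0,0,0.6,-0.055,-0.084,0,0,0,0,0.6,-0.075,-0.084,0,0,0,0,0.6,-0.085,-0.084,0,0,0,0,0.6,-0.09,-0.084,0,0,0,0,0.6,-0.09,-0.084,0,0,0,0,0.6]

```text
time_s: 7.85
position: [0.5709, 0.1367, 0.0337]
tool_rot: [[-0.992, -0.128, -0.001], [-0.128, 0.992, -0.0], [0.001, 0.0, -1.0]]
ft_force: [0.2, 0.4, -1.4]
grip_width: 0.0229
```

```bash
python3 - <<'E'
from h import *
s=st()
plan(tw(.03,-.136,.12),RG)
E
```

```text
t 7.85 tcp tray mm [32.  68.8 33.7] grip 22.9 f [ 0.2  0.4 -1.4]
t 7.85 plan [ 0.0031 -0.2731 -0.115 ] [ 0.     -0.0005  0.0003]
```

>>> jog_arm:
  deltas: [-0.003,0,0,0,0,0,0.6,-0.006,0,0,0,0,0,0.6,-0.008,0,0,0,0,0,0.6,-0.008,0,0,0,0,0,0.6]

```text
time_s: 8.18
position: [0.5744, 0.137, 0.0343]
tool_rot: [[-0.992, -0.128, -0.006], [-0.128, 0.992, -0.0], [0.006, 0.001, -1.0]]
ft_force: [-9.5, -1.0, 7.5]
grip_width: 0.023
```

```bash
python3 - <<'E'
from h import *
s=st()
plan(tw(.03,-.136,.12),RG)
E
```

```text
t 8.18 tcp tray mm [35.5 68.7 34.3] grip 23.0 f [-9.5 -1.   7.5]
t 8.1833 plan [ 0.0082 -0.2729 -0.1144] [ 0.0002 -0.002   0.0002]
```

>>> jog_arm:
  deltas: [0.004,0,0,0,0,0,-0.05,0.004,0,0,0,0,0,-0.05,0.004,0,0,0,0,0,-0.05,0.004,0,-0.05,0,0,0,-0.05,0.006,0,-0.1144,0,0,0,-0.05,0.008,-0.04,-0.1144,0,0,0,-0.05,0.008,-0.09,-0.1144,0,0,0,-0.05,0.008,-0.14,-0.1144,0,0,0,-0.05,0.008,-0.19,-0.1144,0,0,0,-0.05,0.008,-0.24,-0.1144,0,0,0,-0.05,0.008,-0.2729,-0.1144,0,0,0,-0.05,0.008,-0.2729,-0.1144,0,0,0,-0.05]

```text
time_s: 9.18
position: [0.5979, -0.0718, 0.1198]
tool_rot: [[-0.992, -0.122, 0.001], [-0.122, 0.992, -0.001], [-0.001, -0.002, -1.0]]
ft_force: [-0.2, -1.0, -0.4]
grip_width: 0.0446
```

```bash
python3 - <<'E'
from h import *
s=st()
print(wproj([tw(.032,-.136,.070),tw(.028,-.136,.070)],s['position'],s['tool_rot']).round())
cv2.imwrite('pics/w4.png',eyes.get_image('wrist')[:,:,::-1])
plan(tw(.03,-.136,.033),RG)
E
```

```text
t 9.18 tcp tray mm [  32.4 -141.4  119.8] grip 44.6 f [-0.2 -1.  -0.4]
[[329. 270.]
 [329. 263.]]
t 9.2333 plan [0.0031 0.0039 0.1156] [-0.0001  0.0001 -0.0011]
```

View pics/w4.png

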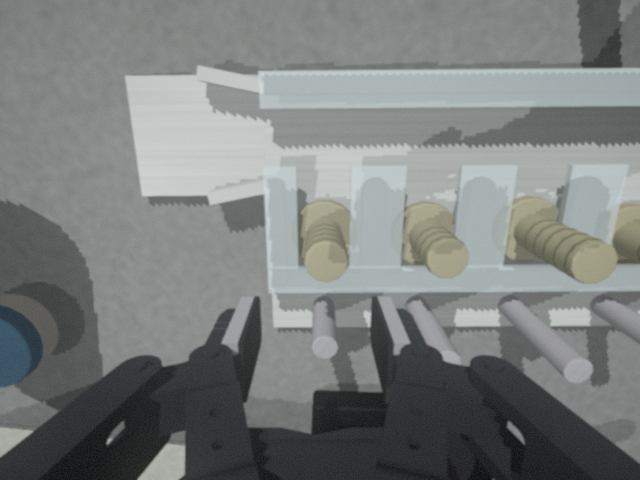

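>>> jog_arm:
  deltas: [0,0,0,0,0,0,-0.05,0.001,0,0.04,0,0,0,-0.05,0.001,0,0.08,0,0,0,-0.05,0.001,0,0.11,0,0,0,-0.05,0.001,0,0.115,0,0,0,-0.05,0.001,0,0.115,0,0,0,-0.05]

```text
time_s: 9.73
position: [0.5959, -0.0658, 0.0328]
tool_rot: [[-0.992, -0.129, -0.003], [-0.129, 0.992, 0.001], [0.003, 0.001, -1.0]]
ft_force: [0.9, 0.2, -0.1]
grip_width: 0.0447
```

```bash
python3 - <<'E'
from h import *
s=st()
plan(tw(.029,-.136,.033),RG)
E
```

```text
t 9.73 tcp tray mm [  31.2 -135.1   32.8] grip 44.7 f [ 0.9  0.2 -0.1]
t 9.7333 plan [ 0.0029 -0.0011 -0.0003] [ 0.0004 -0.0008  0.0005]
```

Grip, then pull out into the lane.

>>> jog_arm:
  deltas: [0.002,-0.001,0,0,0,0,0.6,0.002,-0.001,0,0,0,0,0.6,0.002,-0.001,0,0,0,0,0.6,0.002,-0.001,0,0,0,0,0.6,0.002,-0.001,-0.003,0,0,0,0.6,0.02,-0.001,-0.003,0,0,0,0.6,0.045,-0.001,-0.003,0,0,0,0.6,0.07,0,-0.003,0,0,0,0.6,0.083,0,-0.003,0,0,0,0.6,0.087,0,-0.003,0,0,0,0.6,0.087,0,-0.003,0,0,0,0.6,0.087,0,-0.003,0,0,0,0.6]

```text
time_s: 10.73
position: [0.5324, -0.0755, 0.0362]
tool_rot: [[-0.992, -0.127, 0.001], [-0.127, 0.992, -0.0], [-0.001, -0.0, -1.0]]
ft_force: [-0.8, 0.1, -1.4]
grip_width: 0.0231
```

```bash
python3 - <<'E'
from h import *
s=st()
plan(tw(-.035,.136,.035),RG)
E
```

```text
t 10.73 tcp tray mm [ -33.1 -136.8   36.2] grip 23.1 f [-0.8  0.1 -1.4]
t 10.7333 plan [0.0025 0.3637 0.0014] [-0.0002  0.0002  0.0001]
```

>>> jog_arm:
  deltas: [0.001,0.015,0,0,0,0,0.6,0.001,0.045,0,0,0,0,0.6,0.001,0.085,0,0,0,0,0.6,0.001,0.125,0,0,0,0,0.6,0.001,0.165,0,0,0,0,0.6,0.001,0.205,0,0,0,0,0.6,0.001,0.245,0,0,0,0,0.6,0.001,0.285,0,0,0,0,0.6,0.001,0.32,0,0,0,0,0.6,0.001,0.35,0,0,0,0,0.6,0.001,0.363,0,0,0,0,0.6,0.001,0.363,0,0,0,0,0.6]

```text
time_s: 11.73
position: [0.496, 0.1964, 0.0358]
tool_rot: [[-0.991, -0.131, -0.0], [-0.131, 0.991, -0.001], [0.0, -0.001, -1.0]]
ft_force: [-0.1, 0.2, -1.4]
grip_width: 0.0236
```

```bash
python3 - <<'E'
from h import *
s=st()
plan(tw(.035,.136,.035),RG)
E
```

```text
t 11.73 tcp tray mm [-34.7 137.6  35.8] grip 23.6 f [-0.1  0.2 -1.4]
t 11.7333 plan [-0.0929 -0.0024  0.0011] [-0.0002 -0.      0.0012]
```

>>> jog_arm:
  deltas: [0,0,0,0,0,0,0.6,-0.015,0,0,0,0,0,0.6,-0.035,0,0,0,0,0,0.6,-0.055,0,0,0,0,0,0.6,-0.075,0,0,0,0,0,0.6,-0.085,0,0,0,0,0,0.6,-0.092,0,0,0,0,0,0.6,-0.095,0,0,0,0,0,0.6,-0.097,0,0,0,0,0,0.6,-0.097,0,0,0,0,0,0.6]

```text
time_s: 12.57
position: [0.5664, 0.2028, 0.0359]
tool_rot: [[-0.992, -0.127, -0.006], [-0.127, 0.992, -0.001], [0.006, -0.001, -1.0]]
ft_force: [-7.8, -4.4, 5.6]
grip_width: 0.0233
```

```bash
python3 - <<'E'
from h import *
s=st()
plan(tw(.03,-.068,.12),RG)
E
```

```text
t 12.57 tcp tray mm [ 36.  135.   35.9] grip 23.3 f [-7.8 -4.4  5.6]
t 12.5667 plan [ 0.0085 -0.2708 -0.112 ] [-0.0002 -0.0018 -0.    ]
```

>>> jog_arm:
  deltas: [0.004,0,0,0,0,0,-0.05,0.004,0,0,0,0,0,-0.05,0.004,0,0,0,0,0,-0.05,0.004,0,-0.05,0,0,0,-0.05,0.006,0,-0.112,0,0,0,-0.05,0.009,-0.04,-0.112,0,0,0,-0.05,0.009,-0.09,-0.112,0,0,0,-0.05,0.009,-0.14,-0.112,0,0,0,-0.05,0.009,-0.19,-0.112,0,0,0,-0.05,0.009,-0.24,-0.112,0,0,0,-0.05,0.009,-0.272,-0.112,0,0,0,-0.05,0.009,-0.272,-0.112,0,0,0,-0.05]

```text
time_s: 13.57
position: [0.5886, -0.0039, 0.1199]
tool_rot: [[-0.992, -0.122, 0.001], [-0.122, 0.992, -0.001], [-0.001, -0.001, -1.0]]
ft_force: [-0.5, -1.2, 0.2]
grip_width: 0.045
```

>>> jog_arm:
  deltas: [0,0,0,0,0,0,-0.05,0,0,0,0,0,0,-0.05]

```text
time_s: 13.73
position: [0.5877, 0.0013, 0.1198]
tool_rot: [[-0.992, -0.127, -0.0], [-0.127, 0.992, 0.0], [0.0, 0.0, -1.0]]
ft_force: [0.6, -0.4, -0.7]
grip_width: 0.0448
```

```bash
python3 - <<'E'
from h import *
s=st()
print(wproj([tw(.032,-.068,.062),tw(.028,-.068,.062)],s['position'],s['tool_rot']).round())
cv2.imwrite('pics/w5.png',eyes.get_image('wrist')[:,:,::-1])
plan(tw(.03,-.068,.033),RG)
E
```

```text
t 13.73 tcp tray mm [ 31.5 -67.6 119.8] grip 44.8 f [ 0.6 -0.4 -0.7]
[[318. 267.]
 [318. 260.]]
t 13.7833 plan [ 0.0019 -0.0012  0.1158] [ 0.0001 -0.0001  0.0004]
```

View pics/w5.png

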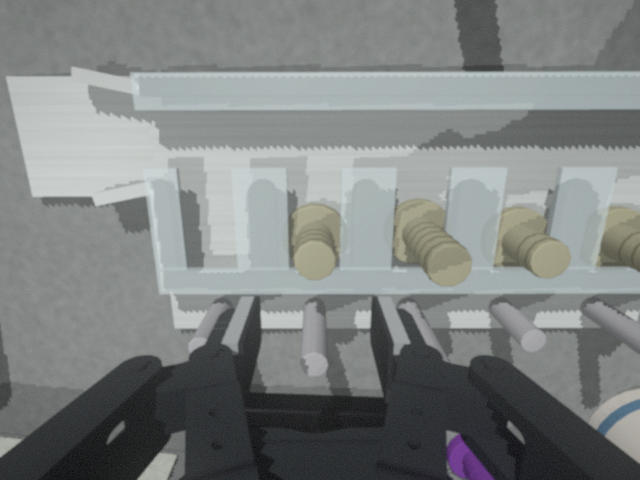

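>>> jog_arm:
  deltas: [0.001,0,0.04,0,0,0,-0.05,0.002,-0.001,0.08,0,0,0,-0.05,0.002,-0.001,0.11,0,0,0,-0.05,0.002,-0.001,0.116,0,0,0,-0.05,0.002,-0.001,0.116,0,0,0,-0.05,0.002,-0.001,0.116,0,0,0,0.6,0.002,-0.001,0.116,0,0,0,0.6,0.002,-0.001,0.116,0,0,0,0.6,0.002,-0.001,0.116,0,0,0,0.6,0.002,-0.001,0.113,0,0,0,0.6]

```text
time_s: 14.62
position: [0.5866, -0.0003, 0.0358]
tool_rot: [[-0.992, -0.127, 0.001], [-0.127, 0.992, -0.0], [-0.001, -0.0, -1.0]]
ft_force: [-0.4, 0.0, -1.4]
grip_width: 0.0229
```

```bash
python3 - <<'E'
from h import *
s=st()
plan(tw(-.035,-.068,.035),RG)
E
```

```text
t 14.62 tcp tray mm [ 30.2 -69.   35.8] grip 22.9 f [-0.4  0.  -1.4]
t 14.6167 plan [0.087  0.0014 0.0011] [-0.0001  0.0002  0.0001]
```

>>> jog_arm:
  deltas: [0.015,0,0,0,0,0,0.6,0.04,0,0,0,0,0,0.6,0.065,0,0,0,0,0,0.6,0.082,0,0,0,0,0,0.6,0.087,0,0,0,0,0,0.6,0.087,0,0,0,0,0,0.6,0.087,-0.015,0,0,0,0,0.6,0.087,-0.04,0,0,0,0,0.6,0.087,-0.065,0,0,0,0,0.6,0.087,-0.084,0,0,0,0,0.6,0.087,-0.09,0,0,0,0,0.6,0.087,-0.09,0,0,0,0,0.6]

```text
time_s: 15.62
position: [0.5307, -0.0769, 0.035]
tool_rot: [[-0.992, -0.125, -0.0], [-0.125, 0.992, -0.0], [0.0, -0.0, -1.0]]
ft_force: [-0.6, 0.9, -2.4]
grip_width: 0.023
```

```bash
python3 - <<'E'
from h import *
s=st()
plan(tw(.035,-.136,.035),RG)
E
```

```text
t 15.62 tcp tray mm [ -34.9 -137.9   35. ] grip 23.0 f [-0.6  0.9 -2.4]
t 15.6167 plan [-0.0933  0.0026 -0.    ] [-0.     -0.     -0.0005]
```

>>> jog_arm:
  deltas: [0,0.001,0,0,0,0,0.6,-0.015,0.001,0,0,0,0,0.6,-0.035,0.001,0,0,0,0,0.6,-0.055,0.001,0,0,0,0,0.6,-0.075,0.001,0,0,0,0,0.6,-0.085,0.001,0,0,0,0,0.6,-0.092,0.001,0,0,0,0,0.6,-0.095,0.001,0,0,0,0,0.6,-0.097,0.001,0,0,0,0,0.6,-0.097,0.001,0,0,0,0,0.6]

```text
time_s: 16.45
position: [0.6002, -0.065, 0.0351]
tool_rot: [[-0.992, -0.128, -0.005], [-0.128, 0.992, 0.001], [0.005, 0.001, -1.0]]
ft_force: [-7.4, -0.5, 4.1]
grip_width: 0.023
```

```bash
python3 - <<'E'
from h import *
s=st()
plan(tw(.03,0,.12),RG)
E
```

```text
t 16.45 tcp tray mm [  35.5 -135.    35.1] grip 23.0 f [-7.4 -0.5  4.1]
t 16.45 plan [ 0.0077  0.1801 -0.113 ] [ 0.0004 -0.0017  0.0003]
```

>>> jog_arm:
  deltas: [0.004,0,0,0,0,0,-0.05,0.004,0,0,0,0,0,-0.05,0.004,0,0,0,0,0,-0.05,0.004,0,-0.05,0,0,0,-0.05,0.006,0,-0.113,0,0,0,-0.05,0.009,0.04,-0.113,0,0,0,-0.05,0.01,0.09,-0.113,0,0,0,-0.05,0.01,0.14,-0.113,0,0,0,-0.05,0.01,0.18,-0.113,0,0,0,-0.05,0.01,0.18,-0.113,0,0,0,-0.05,0.01,0.18,-0.113,0,0,0,-0.05]

```text
time_s: 17.37
position: [0.5776, 0.0687, 0.12]
tool_rot: [[-0.992, -0.13, 0.0], [-0.13, 0.992, -0.0], [-0.0, -0.0, -1.0]]
ft_force: [0.2, 0.3, -0.6]
grip_width: 0.0446
```

```bash
python3 - <<'E'
from h import *
s=st()
print(wproj([tw(.032,0,.078),tw(.028,0,.078)],s['position'],s['tool_rot']).round())
cv2.imwrite('pics/w6.png',eyes.get_image('wrist')[:,:,::-1])
plan(tw(.029,0,.033),RG)
E
```

```text
t 17.37 tcp tray mm [ 30.    0.6 120. ] grip 44.6 f [ 0.2  0.3 -0.6]
[[317. 280.]
 [317. 273.]]
t 17.4167 plan [0.0015 0.0009 0.116 ] [-0.0001  0.0001  0.0004]
```

View pics/w6.png

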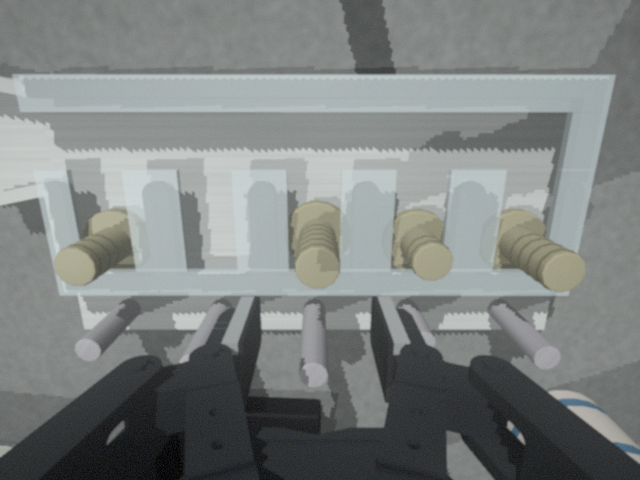

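>>> jog_arm:
  deltas: [0.002,0,0.04,0,0,0,-0.05,0.004,0,0.08,0,0,0,-0.05,0.004,0,0.11,0,0,0,-0.05,0.004,0,0.114,0,0,0,-0.05,0.004,0,0.114,0,0,0,-0.05,0.004,0,0.114,0,0,0,0.6,0.004,0,0.114,0,0,0,0.6,0.004,0,0.114,0,0,0,0.6,0.004,0,0.114,0,0,0,0.6,0.004,0,0.111,0,0,0,0.6]

```text
time_s: 18.25
position: [0.5749, 0.0669, 0.0373]
tool_rot: [[-0.992, -0.127, 0.001], [-0.127, 0.992, -0.0], [-0.001, -0.0, -1.0]]
ft_force: [0.7, 0.2, -1.4]
grip_width: 0.0234
```

```bash
python3 - <<'E'
from h import *
s=st()
plan(tw(-.035,0,.036),RG)
E
```

```text
t 18.25 tcp tray mm [27.2 -0.9 37.3] grip 23.4 f [ 0.7  0.2 -1.4]
t 18.25 plan [0.0829 0.0012 0.0016] [-0.0001  0.0002  0.0001]
```

>>> jog_arm:
  deltas: [0.015,0,0,0,0,0,0.6,0.04,0,0,0,0,0,0.6,0.063,0,0,0,0,0,0.6,0.078,0,0,0,0,0,0.6,0.083,0,0,0,0,0,0.6,0.083,0,0,0,0,0,0.6,0.083,-0.015,0,0,0,0,0.6,0.083,-0.04,0,0,0,0,0.6,0.083,-0.065,0,0,0,0,0.6,0.083,-0.084,0,0,0,0,0.6,0.083,-0.09,0,0,0,0,0.6,0.083,-0.09,0,0,0,0,0.6]

```text
time_s: 19.25
position: [0.5222, -0.0092, 0.0365]
tool_rot: [[-0.992, -0.125, 0.0], [-0.125, 0.992, -0.0], [-0.0, -0.0, -1.0]]
ft_force: [-0.3, 0.6, -1.5]
grip_width: 0.0234
```

```bash
python3 - <<'E'
from h import *
s=st()
plan(tw(.035,-.068,.035),RG)
E
```

```text
t 19.25 tcp tray mm [-34.8 -69.7  36.5] grip 23.4 f [-0.3  0.6 -1.5]
t 19.25 plan [-0.093   0.0024  0.002 ] [-0.0001  0.     -0.0005]
```

>>> jog_arm:
  deltas: [0,0.001,0,0,0,0,0.6,-0.015,0.001,0,0,0,0,0.6,-0.035,0.001,0,0,0,0,0.6,-0.055,0.001,0,0,0,0,0.6,-0.075,0.001,0,0,0,0,0.6,-0.085,0.001,0,0,0,0,0.6,-0.092,0.001,0,0,0,0,0.6,-0.095,0.001,0,0,0,0,0.6,-0.097,0.001,0,0,0,0,0.6,-0.097,0.001,0,0,0,0,0.6]

```text
time_s: 20.08
position: [0.5913, 0.0026, 0.0364]
tool_rot: [[-0.992, -0.128, -0.006], [-0.128, 0.992, 0.0], [0.006, 0.001, -1.0]]
ft_force: [-7.3, -0.3, 4.0]
grip_width: 0.0232
```

```bash
python3 - <<'E'
from h import *
s=st()
plan(tw(-.1137,-.4361,.18),RG)
E
```

```text
t 20.08 tcp tray mm [ 35.2 -66.7  36.4] grip 23.2 f [-7.3 -0.3  4. ]
t 20.0833 plan [ 0.2001 -0.4921 -0.1908] [ 0.0004 -0.0018  0.0003]
```

>>> jog_arm:
  deltas: [0.004,0,0,0,0,0,-0.05,0.004,0,0,0,0,0,-0.05,0.004,0,0,0,0,0,-0.05,0.004,0,-0.05,0,0,0,-0.2,0.006,0,-0.1,0,0,0,-0.2,0.02,-0.05,-0.14,0,0,0,-0.2,0.04,-0.1,-0.18,0,0,0,-0.2,0.06,-0.15,-0.19,0,0,0,-0.2,0.08,-0.2,-0.19,0,0,0,-0.2,0.1,-0.25,-0.19,0,0,0,-0.2,0.12,-0.3,-0.19,0,0,0,-0.2,0.14,-0.35,-0.19,0,0,0,-0.2]

```text
time_s: 21.08
position: [0.5244, -0.2651, 0.1796]
tool_rot: [[-0.992, -0.127, 0.001], [-0.127, 0.992, -0.001], [-0.001, -0.001, -1.0]]
ft_force: [1.3, -0.0, -0.6]
grip_width: 0.0514
```

```bash
python3 - <<'E'
from h import *
s=st()
t=eyes.get_image('top')[:,:,::-1]
cv2.imwrite('pics/t7.png',t)
plan([.4905,-.3827,.18],RG)
E
```

```text
t 21.08 tcp tray mm [ -65.2 -323.8  179.6] grip 51.4 f [ 1.3 -0.  -0.6]
t 21.1333 plan [ 0.0606 -0.1411 -0.0005] [-0.0012 -0.0001 -0.0016]
```

View pics/t7.png

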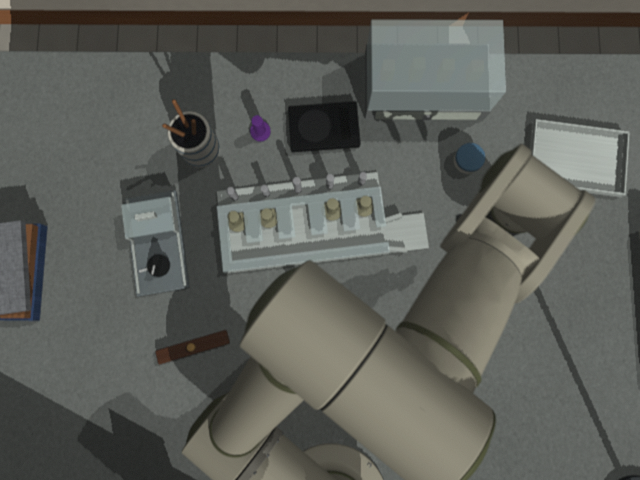

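>>> jog_arm:
  deltas: [0.02,-0.05,0,0,0,0,-0.2,0.04,-0.1,0,0,0,0,-0.2,0.06,-0.141,0,0,0,0,-0.2,0.06,-0.141,0.02,0,0,0,-0.2,0.06,-0.141,0.04,0,0,0,-0.2,0.06,-0.141,0.04,0,0,0,-0.2,0.06,-0.141,0.04,0,0,0,-0.2]

```text
time_s: 21.72
position: [0.4938, -0.3736, 0.1489]
tool_rot: [[-0.992, -0.127, -0.001], [-0.127, 0.992, 0.001], [0.001, 0.001, -1.0]]
ft_force: [0.1, 0.3, -0.1]
grip_width: 0.0513
```

```bash
python3 - <<'E'
from h import *
s=st()
cv2.imwrite('pics/w8.png',eyes.get_image('wrist')[:,:,::-1])
plan([.4905,-.3827,.03],RG)
print(wproj([(.4905,-.3827,.08),(.4905,-.3827,.01)],s['position'],s['tool_rot']).round(),s['position'])
np.save('w8.npy',np.c_[s['tool_rot'],s['position']])
E
```

```text
t 21.72 tcp tray mm [-109.2 -427.6  148.9] grip 51.3 f [ 0.1  0.3 -0.1]
t 21.7667 plan [ 0.0065 -0.0111  0.1597] [-0.0002  0.      0.0002]
[[303. 252.]
 [306. 222.]] [ 0.49380083 -0.37362939  0.1488918 ]
```

View pics/w8.png

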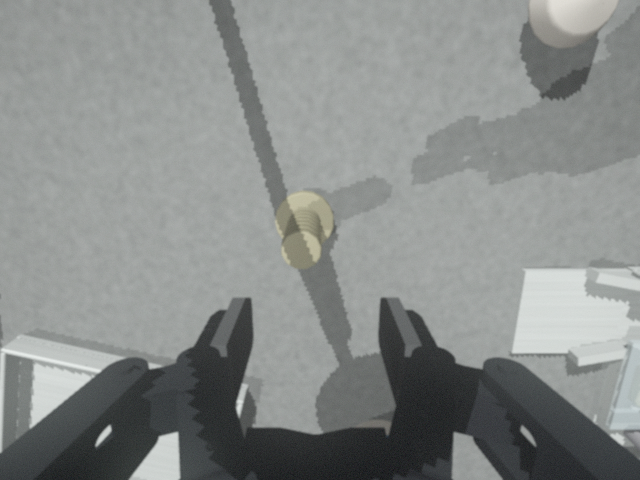

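>>> jog_arm:
  deltas: [0.0065,-0.012,0.03,0,0,0,-0.2,0.0065,-0.012,0.07,0,0,0,-0.2,0.0065,-0.012,0.11,0,0,0,-0.2,0.0065,-0.012,0.14,0,0,0,-0.2,0.0065,-0.012,0.153,0,0,0,-0.2,0.0065,-0.012,0.153,0,0,0,-0.2,0.0065,-0.012,0.153,0,0,0,0.6,0.0065,-0.012,0.153,0,0,0,0.6,0.0065,-0.012,0.153,0,0,0,0.6,0.0065,-0.012,0.153,0,0,0,0.6,0.0065,-0.012,0.15,0,0,0,0.6]
  grip_force: 40

```text
time_s: 22.68
position: [0.4904, -0.3836, 0.0375]
tool_rot: [[-0.992, -0.127, 0.001], [-0.127, 0.992, -0.001], [-0.0, -0.001, -1.0]]
ft_force: [0.2, -0.1, -1.9]
grip_width: 0.0227
```

```bash
python3 - <<'E'
from h import *
s=st()
plan(tw(-.035,-.233,.06),RG)
E
```

```text
t 22.68 tcp tray mm [-113.8 -437.    37.5] grip 22.7 f [ 0.2 -0.1 -1.9]
t 22.6833 plan [-0.1052  0.2719 -0.0302] [-0.0004  0.0001  0.0001]
```

>>> jog_arm:
  deltas: [0,0,-0.02,0,0,0,0.6,0,0,-0.04,0,0,0,0.6,-0.015,0.04,-0.04,0,0,0,0.6,-0.03,0.08,-0.04,0,0,0,0.6,-0.045,0.12,-0.04,0,0,0,0.6,-0.06,0.16,-0.04,0,0,0,0.6,-0.08,0.2,-0.04,0,0,0,0.6,-0.095,0.24,-0.04,0,0,0,0.6,-0.105,0.265,-0.04,0,0,0,0.6,-0.105,0.272,-0.04,0,0,0,0.6,-0.105,0.272,-0.04,0,0,0,0.6,-0.105,0.272,-0.03,0,0,0,0.6]

```text
time_s: 23.68
position: [0.5429, -0.172, 0.0602]
tool_rot: [[-0.992, -0.127, 0.002], [-0.127, 0.992, -0.002], [-0.002, -0.002, -1.0]]
ft_force: [-0.3, -1.0, -1.7]
grip_width: 0.0229
```

```bash
python3 - <<'E'
from h import *
s=st()
cv2.imwrite('pics/w9.png',eyes.get_image('wrist')[:,:,::-1])
plan(tw(-.035,-.233,.045),RG)
E
```

```text
t 23.68 tcp tray mm [ -34.9 -233.8   60.2] grip 22.9 f [-0.3 -1.  -1.7]
t 23.7333 plan [-0.0012  0.0009  0.0172] [ 0.     -0.0003 -0.0002]
```

View pics/w9.png

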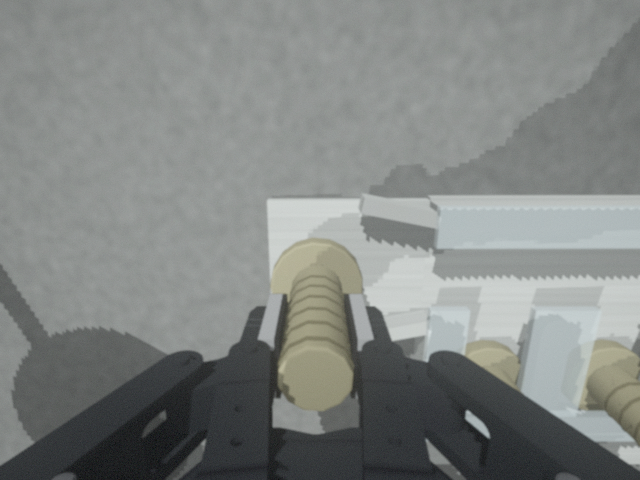

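>>> jog_arm:
  deltas: [0,0.001,0.008,0,0,0,0.6,0,0.001,0.014,0,0,0,0.6,0,0.001,0.018,0,0,0,0.6,0,0.001,0.0195,0,0,0,0.6,0,0.001,0.0195,0,0,0,0.6]

```text
time_s: 24.15
position: [0.5421, -0.1705, 0.044]
tool_rot: [[-0.992, -0.127, -0.001], [-0.127, 0.992, 0.0], [0.001, 0.0, -1.0]]
ft_force: [0.1, 0.5, -1.9]
grip_width: 0.023
```

```bash
python3 - <<'E'
from h import *
s=st()
E
```

```text
t 24.15 tcp tray mm [ -35.6 -232.2   44. ] grip 23.0 f [ 0.1  0.5 -1.9]
```

>>> jog_arm:
  deltas: [0,0,0.0015,0,0,0,0.6,0,0,0.003,0,0,0,0.6,0,0,0.003,0,0,0,0.6]

```text
time_s: 24.4
position: [0.5424, -0.1704, 0.0425]
tool_rot: [[-0.992, -0.127, 0.0], [-0.127, 0.992, -0.0], [-0.0, -0.0, -1.0]]
ft_force: [0.2, 0.1, -1.1]
grip_width: 0.023
```

```bash
python3 - <<'E'
from h import *
s=st()
E
```

```text
t 24.4 tcp tray mm [ -35.2 -232.1   42.5] grip 23.0 f [ 0.2  0.1 -1.1]
```

Contact beginning. Open slightly, regrip a bit lower.

>>> jog_arm:
  deltas: [0,0,0,0,0,0,0.2,0,0,0,0,0,0,0.2,0,0,0,0,0,0,0.2,0,0,0,0,0,0,0.6,0,0,0,0,0,0,0.6,0,0,0,0,0,0,0.6,0,0,0,0,0,0,0.6]
  grip_force: 25

```text
time_s: 24.98
position: [0.5423, -0.1703, 0.0424]
tool_rot: [[-0.992, -0.127, -0.0], [-0.127, 0.992, -0.0], [0.0, -0.0, -1.0]]
ft_force: [-0.3, 1.0, 2.2]
grip_width: 0.0236
```

```bash
python3 - <<'E'
from h import *
s=st()
plan(tw(-.035,-.1,.043),RG)
E
```

```text
t 24.98 tcp tray mm [ -35.3 -232.    42.4] grip 23.6 f [-0.3  1.   2.2]
t 24.9833 plan [-0.0004  0.1761 -0.0009] [-0.0001 -0.      0.0001]
```

Slide into the mouth slowly.

>>> jog_arm:
  deltas: [0,0.012,0,0,0,0,0.6,0,0.027,0,0,0,0,0.6,0,0.042,0,0,0,0,0.6,0,0.057,0,0,0,0,0.6,0,0.072,0,0,0,0,0.6,0,0.087,0,0,0,0,0.6,0,0.102,0,0,0,0,0.6,0,0.117,0,0,0,0,0.6,0,0.132,0,0,0,0,0.6,0,0.147,0,0,0,0,0.6,0,0.16,0,0,0,0,0.6,0,0.16,0,0,0,0,0.6]

```text
time_s: 25.98
position: [0.5266, -0.0491, 0.0424]
tool_rot: [[-0.992, -0.129, -0.001], [-0.129, 0.992, 0.001], [0.0, 0.001, -1.0]]
ft_force: [-0.5, 1.2, 5.3]
grip_width: 0.0237
```

```bash
python3 - <<'E'
from h import *
s=st()
plan(tw(-.035,.001,.043),RG)
E
```

```text
t 25.98 tcp tray mm [ -35.5 -109.8   42.4] grip 23.7 f [-0.5  1.2  5.3]
t 25.9833 plan [-0.0009  0.1478 -0.0007] [ 0.0003 -0.0001  0.0005]
```

>>> jog_arm:
  deltas: [0,0.012,-0.002,0,0,0,0.6,0,0.03,-0.002,0,0,0,0.6,0,0.05,-0.002,0,0,0,0.6,0,0.07,-0.002,0,0,0,0.6,0,0.09,-0.002,0,0,0,0.6,0,0.11,-0.002,0,0,0,0.6,0,0.13,-0.002,0,0,0,0.6,0,0.142,-0.002,0,0,0,0.6,0,0.148,-0.002,0,0,0,0.6,0,0.148,-0.002,0,0,0,0.6,0,0.148,-0.002,0,0,0,0.6]

```text
time_s: 26.9
position: [0.5128, 0.0588, 0.0436]
tool_rot: [[-0.992, -0.128, -0.001], [-0.128, 0.992, -0.0], [0.001, -0.0, -1.0]]
ft_force: [0.5, -0.1, -1.5]
grip_width: 0.0235
```

```bash
python3 - <<'E'
from h import *
s=st()
plan(tw(.035,.0005,.043),RG)
E
```

```text
t 26.9 tcp tray mm [-35.5  -1.   43.6] grip 23.5 f [ 0.5 -0.1 -1.5]
t 26.9 plan [-0.094   0.0019  0.0008] [-0.     -0.0002  0.0002]
```

>>> jog_arm:
  deltas: [0,0.001,0,0,0,0,0.6,-0.015,0.001,0,0,0,0,0.6,-0.035,0.001,0,0,0,0,0.6,-0.055,0.001,0,0,0,0,0.6,-0.075,0.001,0,0,0,0,0.6,-0.085,0.001,0,0,0,0,0.6,-0.092,0.001,0,0,0,0,0.6,-0.095,0.001,0,0,0,0,0.6,-0.098,0.001,0,0,0,0,0.6,-0.098,0.001,0,0,0,0,0.6]

```text
time_s: 27.73
position: [0.5838, 0.0686, 0.0433]
tool_rot: [[-0.992, -0.127, -0.005], [-0.127, 0.992, -0.0], [0.005, 0.0, -1.0]]
ft_force: [-5.9, -1.6, 1.2]
grip_width: 0.0233
```

```bash
python3 - <<'E'
from h import *
s=st()
E
```

```text
t 27.73 tcp tray mm [36.2 -0.3 43.3] grip 23.3 f [-5.9 -1.6  1.2]
```

>>> jog_arm:
  deltas: [0.004,0,0,0,0,0,-0.05,0.004,0,0,0,0,0,-0.05,0.004,0,0,0,0,0,-0.05,0.004,0,-0.05,0,0,0,-0.05,0.006,0,-0.1,0,0,0,-0.05,0.03,0,-0.15,0,0,0,-0.05,0.08,0.05,-0.18,0,0,0,-0.05,0.12,0.1,-0.18,0,0,0,-0.05,0.16,0.15,-0.18,0,0,0,-0.05,0.2,0.18,-0.18,0,0,0,-0.05,0.2,0.18,-0.18,0,0,0,-0.05,0.2,0.18,-0.18,0,0,0,-0.05]

```text
time_s: 28.73
position: [0.4162, 0.1859, 0.1794]
tool_rot: [[-0.991, -0.131, -0.001], [-0.131, 0.991, 0.001], [0.0, 0.001, -1.0]]
ft_force: [-0.8, 0.1, 0.8]
grip_width: 0.0447
```

```bash
python3 - <<'E'
from h import *
s=st()
a=eyes.get_image('top')[:,:,::-1];b=eyes.get_image('scene')[:,:,::-1]
cv2.imwrite('pics/t10.png',cv2.resize(a[165:285,205:435],None,fx=3.47,fy=3.47,interpolation=cv2.INTER_CUBIC))
cv2.imwrite('pics/s10.png',cv2.resize(b[130:325,200:520],None,fx=2.5,fy=2.5,interpolation=cv2.INTER_CUBIC))
s=st()
cv2.imwrite('pics/w10.png',eyes.get_image('wrist')[:,:,::-1]); np.save('w10.npy',np.c_[s['tool_rot'],s['position']])
E
```

```text
t 28.73 tcp tray mm [-115.2  137.3  179.4] grip 44.7 f [-0.8  0.1  0.8]
t 28.83 tcp tray mm [-111.9  135.1  179.3] grip 44.9 f [-0.2 -0.3 -0.8]
```

View pics/t10.png

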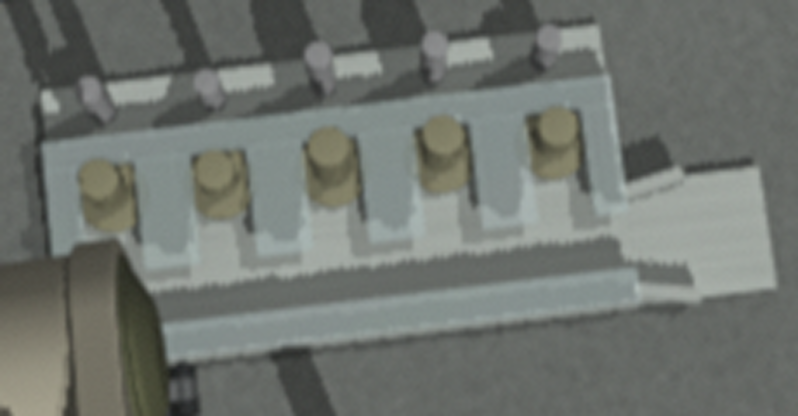

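View pics/s10.png

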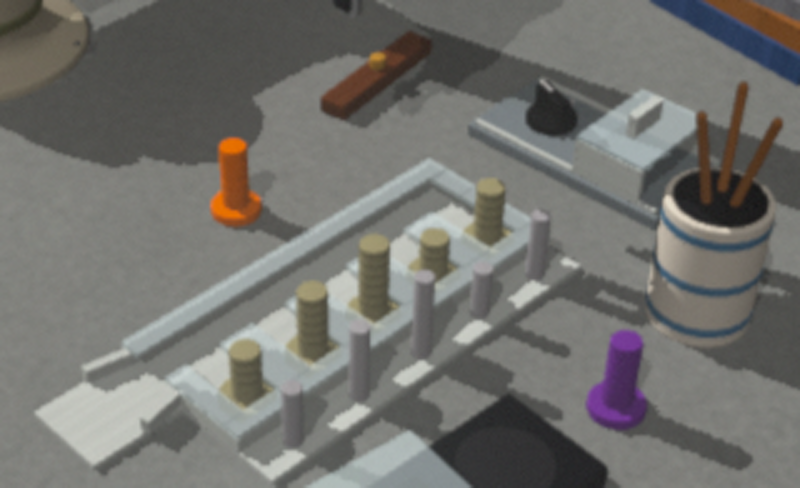

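View pics/w10.png

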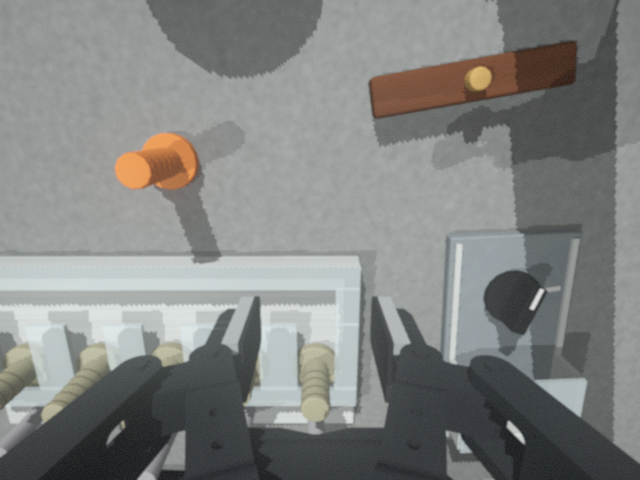

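```bash
python3 - <<'E'
from h import *
T=lambda p:np.array(p)/3.47+[205,165]
S=lambda p:np.array(p)/2.5+[200,130]
for n,h,a,b in zip('catdb',(64,48,80,72,56),[(99,180),(214,170),(329,146),(444,136),(558,127)],[(490,188),(434,237),(374,244),(312,292),(245,349)]):
    X,e=tri(T(a),S(b)); print(n,(wt(X)*1000).round(1),'z exp',h+6,e.round(2), 'by known z',(wt(atz('top',T(a),(h+6)/1000))*1000).round(1))
L=lambda p:np.array(p)/5+[115,185]
for p,z in [((108,555),.014),((370,512),.014),((218,403),.022),((122,432),.014),((158,424),.014),((187,447),.046),((198,402),.046),((102,165),.076),((205,150),.076)]:
    print(p,atz('top',L(p),z).round(4))
A=np.load('w10.npy');
# wrist: plate corners top (448,232),(581,232); z .014
for u,z in [((448,233),.014),((581,232),.014),((515,301),.022),((558,289),.014),((545,290),.046),((533,309),.046)]: print('w',u,watz(u,z,A[:,3],A[:,:3]).round(4))
E
```

```text
c [ 30.9 135.6  65.6] z exp 70 0.51 by known z [ 30.7 135.8  70. ]
a [31.5 69.3 51.1] z exp 54 0.63 by known z [31.8 70.1 54. ]
t [31.4  0.  83.2] z exp 86 0.51 by known z [31.5  0.8 86. ]
d [ 31.5 -66.3  74. ] z exp 78 0.27 by known z [ 31.  -65.6  78. ]
b [  31.7 -134.1   59.3] z exp 62 0.34 by known z [  31.6 -133.2   62. ]
(108, 555) [0.4031 0.4077 0.014 ]
(370, 512) [0.4218 0.2996 0.014 ]
(218, 403) [0.4659 0.3629 0.022 ]
(122, 432) [0.4541 0.4048 0.014 ]
(158, 424) [0.4576 0.3899 0.014 ]
(187, 447) [0.4457 0.3677 0.046 ]
(198, 402) [0.464  0.3642 0.046 ]
(102, 165) [0.5562 0.399  0.076 ]
(205, 150) [0.5626 0.3579 0.076 ]
w (448, 233) [0.4174 0.2938 0.014 ]
w (581, 232) [0.4022 0.4036 0.014 ]
w (515, 301) [0.4676 0.3619 0.022 ]
w (558, 289) [0.4548 0.401  0.014 ]
w (545, 290) [0.4454 0.3674 0.046 ]
w (533, 309) [0.4627 0.363  0.046 ]
```

```bash
cat >> h.py <<'E'
def Ry(deg):
    a=np.radians(deg); y=np.r_[np.cos(a),np.sin(a),0]; z=np.r_[0,0,-1.]; return np.c_[np.cross(y,z),y,z]
E
python3 - <<'E'
from h import *
s=st();print(s['q'].round(1)); plan([.467,.3622,.13],Ry(76.2))
E
```

```text
t 28.88 tcp tray mm [-111.3  134.6  179.1] grip 44.6 f [ 0.6 -0.1  0. ]
[  8.8  15.6  93.2  -0.   71.1 -88.6]
t 28.8833 plan [-0.0919  0.2282  0.0656] [0.     0.0004 0.1173]
```

>>> jog_arm:
  deltas: [-0.02,0.04,0,0,0,0.035,-0.05,-0.035,0.09,0,0,0,0.07,-0.05,-0.055,0.14,0,0,0,0.1,-0.05,-0.075,0.19,0.02,0,0,0.117,-0.05,-0.092,0.228,0.04,0,0,0.117,-0.05,-0.092,0.228,0.0656,0,0,0.117,-0.05,-0.092,0.228,0.0656,0,0,0.117,-0.05,-0.092,0.228,0.0656,0,0,0.117,-0.05]

```text
time_s: 29.55
position: [0.4669, 0.3613, 0.1286]
tool_rot: [[-0.971, 0.239, -0.002], [0.239, 0.971, -0.001], [0.002, -0.002, -1.0]]
ft_force: [-0.2, -1.1, 0.5]
grip_width: 0.0449
```

```bash
python3 - <<'E'
from h import *
s=st();print(s['position']); plan([.467,.3622,.028],Ry(76.2))
cv2.imwrite('pics/w11.png',eyes.get_image('wrist')[:,:,::-1]); np.save('w11.npy',np.c_[s['tool_rot'],s['position']])
print(wproj([(.467,.3622,.046),(.4455,.3675,.046),(.467,.3622,.022)],s['position'],s['tool_rot']))
E
```

```text
t 29.55 tcp tray mm [-42.6 304.9 128.6] grip 44.9 f [-0.2 -1.1  0.5]
[0.46694018 0.36134301 0.12864431]
t 29.55 plan [-1.000e-04  1.400e-03  1.342e-01] [-0.0006 -0.0006 -0.    ]
[[319.83254722 250.48037358]
 [320.01015917 215.61452159]
 [319.51586366 239.30767979]]
```

View pics/w11.png

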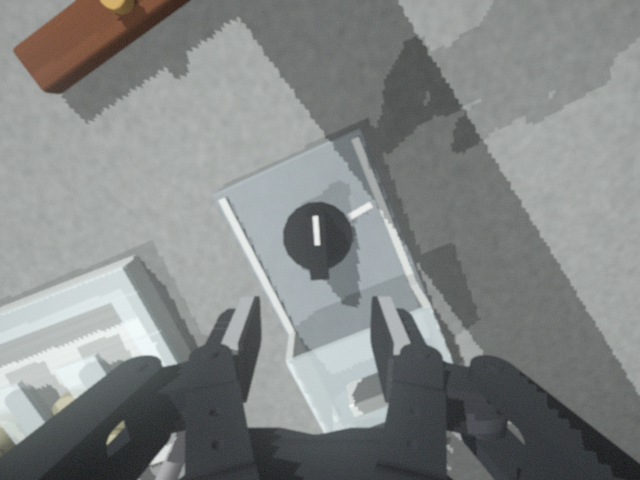

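>>> jog_arm:
  deltas: [0,0.001,0.04,0,0,0,-0.05,0,0.001,0.08,0,0,0,-0.05,0,0.001,0.115,0,0,0,-0.05,0,0.001,0.131,0,0,0,-0.05,0,0.001,0.131,0,0,0,-0.05,0,0.001,0.131,0,0,0,0.8,0,0.001,0.131,0,0,0,0.9,0,0.001,0.131,0,0,0,0.9,0,0.001,0.131,0,0,0,0.9,0,0.001,0.131,0,0,0,0.9]
  grip_force: 25

```text
time_s: 30.43
position: [0.4673, 0.3624, 0.0334]
tool_rot: [[-0.971, 0.238, 0.002], [0.238, 0.971, -0.0], [-0.002, 0.0, -1.0]]
ft_force: [-1.2, -4.4, 6.1]
grip_width: 0.0114
```

```bash
python3 - <<'E'
from h import *
s=st();print(s['position']); plan(s['position'],Ry(15.9))
E
```

```text
t 30.43 tcp tray mm [-42.  305.9  33.4] grip 11.4 f [-1.2 -4.4  6.1]
[0.46734178 0.36242245 0.03335216]
t 30.4333 plan [0. 0. 0.] [0.0005 0.0006 0.3353]
```

>>> jog_arm:
  deltas: [0,0,-0.002,0,0,0.02,0.9,0,0,-0.002,0,0,0.055,0.9,0,0,-0.002,0,0,0.09,0.9,0,0,-0.002,0,0,0.125,0.9,0,0,-0.002,0,0,0.16,0.9,0,0,-0.002,0,0,0.195,0.9,0,0,-0.002,0,0,0.23,0.9,0,0,-0.002,0,0,0.265,0.9,0,0,-0.002,0,0,0.3,0.9,0,0,-0.002,0,0,0.325,0.9,0,0,-0.002,0,0,0.335,0.9,0,0,-0.002,0,0,0.335,0.9]

```text
time_s: 31.43
position: [0.4664, 0.3615, 0.0334]
tool_rot: [[-0.273, 0.962, -0.001], [0.962, 0.273, -0.003], [-0.002, -0.001, -1.0]]
ft_force: [-1.4, -7.9, -2.5]
grip_width: 0.0115
```

```bash
python3 - <<'E'
from h import *
s=st();y=s['tool_rot'][:,1];print(s['position'],np.degrees(np.arctan2(y[1],y[0])))
E
```

```text
t 31.43 tcp tray mm [-43.  305.1  33.4] grip 11.5 f [-1.4 -7.9 -2.5]
[0.46644662 0.36145248 0.0334357 ] 15.844195503856096
```

Release, rise to look.

>>> jog_arm:
  deltas: [0,0,0,0,0,0,0.9,0,0,0,0,0,0,0.2,0,0,0,0,0,0,-0.05,0,0,0,0,0,0,-0.05,0,0,-0.04,0,0,0,-0.05,0,0,-0.08,0,0,0,-0.05,0,0,-0.12,0,0,0,-0.05,0,0,-0.15,0,0,0,-0.05,0,0,-0.15,0,0,0,-0.05,0,0,-0.15,0,0,0,-0.05]

```text
time_s: 32.27
position: [0.467, 0.3633, 0.1468]
tool_rot: [[-0.275, 0.961, 0.003], [0.961, 0.275, 0.002], [0.001, 0.003, -1.0]]
ft_force: [-0.5, 0.3, -1.0]
grip_width: 0.0447
```

```bash
python3 - <<'E'
from h import *
s=st();print(s['position'])
im=eyes.get_image('wrist')[:,:,::-1]
cv2.imwrite('pics/w12.png',im);cv2.imwrite('pics/w12c.png',cv2.resize(im[150:310,220:420],None,fx=3.7,fy=3.7,interpolation=cv2.INTER_CUBIC)); np.save('w12.npy',np.c_[s['tool_rot'],s['position']])
E
```

```text
t 32.27 tcp tray mm [-42.3 306.8 146.8] grip 44.7 f [-0.5  0.3 -1. ]
[0.46699332 0.36328578 0.14682578]
```

View pics/w12.png

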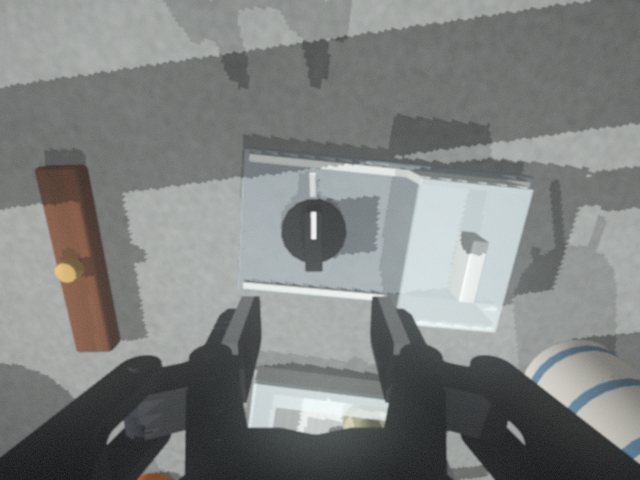

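View pics/w12c.png

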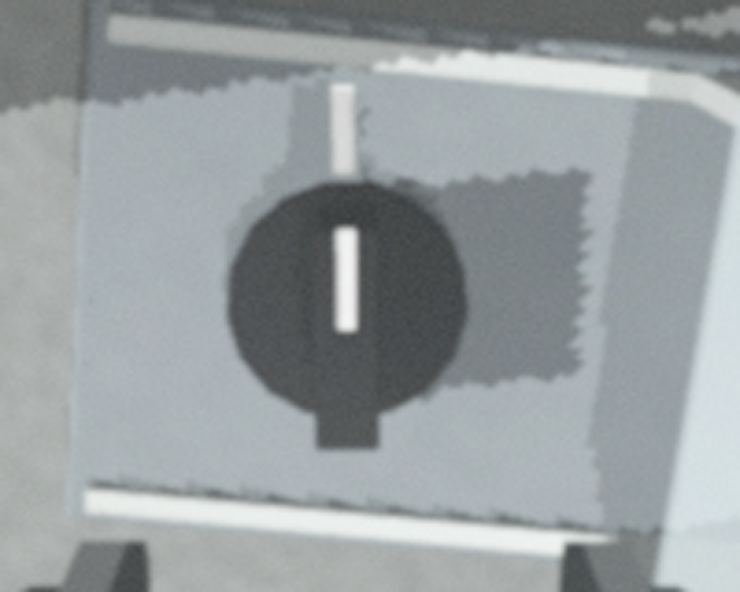

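```bash
python3 - <<'E'
from h import *
print('pot',atz('top',(190,132),.12), atz('top',(202,152),.0))
for p in [(180,105),(165,128),(194,125)]: print('brush',atz('top',p,.17))
A=np.load('w12.npy')
for u,z in [((479,240),.076),((460,292),.076),((530,185),.054),((497,328),.054),((415,180),.054),((395,303),.054)]: print(u,watz(u,z,A[:,3],A[:,:3]).round(4))
plan([.5706,.3795,.147],Ry(9.5))
E
```

```text
pot [0.72121897 0.28626595 0.12      ] [0.71675192 0.28728298 0.        ]
brush [0.75730198 0.29538471 0.17      ]
brush [0.711814   0.32160338 0.17      ]
brush [0.71801891 0.26715429 0.17      ]
(479, 240) [0.5557 0.3978 0.076 ]
(460, 292) [0.5577 0.364  0.076 ]
(530, 185) [0.5833 0.4356 0.054 ]
(497, 328) [0.6044 0.3385 0.054 ]
(415, 180) [0.514 0.419 0.054]
(395, 303) [0.53   0.3372 0.054 ]
t 32.3167 plan [-0.017   0.1396 -0.0021] [ 0.0001 -0.0001  0.0359]
```

>>> jog_arm:
  deltas: [-0.005,0.04,0,0,0,0.018,-0.05,-0.01,0.09,0,0,0,0.036,-0.05,-0.015,0.125,0,0,0,0.036,-0.05,-0.015,0.125,0,0,0,0.036,-0.05,-0.015,0.125,0,0,0,0.036,-0.05,-0.015,0.125,0,0,0,0.036,-0.05]

```text
time_s: 32.82
position: [0.5589, 0.3777, 0.1439]
tool_rot: [[-0.165, 0.986, -0.003], [0.986, 0.165, -0.001], [-0.0, -0.003, -1.0]]
ft_force: [-0.2, 0.4, -0.6]
grip_width: 0.0451
```

```bash
python3 - <<'E'
from h import *
s=st();print(s['position'])
im=eyes.get_image('wrist')[:,:,::-1]
cv2.imwrite('pics/w13.png',im); np.save('w13.npy',np.c_[s['tool_rot'],s['position']])
print(wproj([(.559,.379,.076),(.559,.379,.054)],s['position'],s['tool_rot']))
E
```

```text
t 32.82 tcp tray mm [ 50.8 309.4 143.9] grip 45.1 f [-0.2  0.4 -0.6]
[0.55893639 0.37768506 0.14387371]
[[317.35339176 253.6926589 ]
 [317.26624682 242.38515753]]
```

View pics/w13.png

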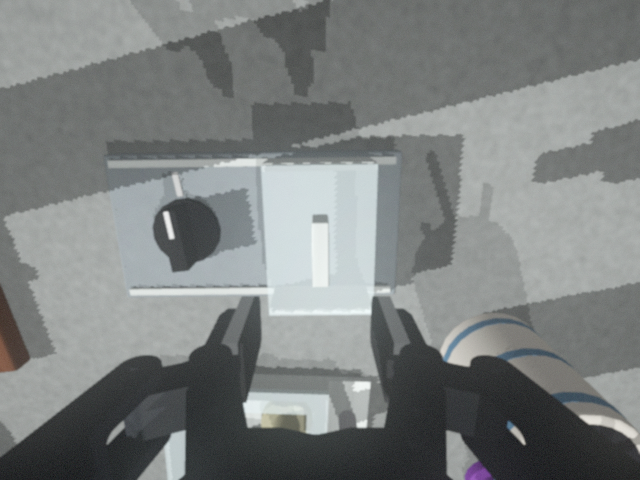

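>>> jog_arm:
  deltas: [0,0.001,0.04,0,0,0,-0.05,0,0.001,0.08,0,0,0,-0.05,0,0.001,0.105,0,0,0,-0.05,0,0.001,0.113,0,0,0,-0.05,0,0.001,0.113,0,0,0,-0.05,0,0.001,0.113,0,0,0,0.8,0,0.001,0.113,0,0,0,0.9,0,0.001,0.113,0,0,0,0.9,0,0.001,0.113,0,0,0,0.9,0,0.001,0.113,0,0,0,0.9]
  grip_force: 30

```text
time_s: 33.7
position: [0.5611, 0.3783, 0.0624]
tool_rot: [[-0.165, 0.986, 0.002], [0.986, 0.165, 0.001], [0.001, 0.003, -1.0]]
ft_force: [-0.7, 0.7, 5.5]
grip_width: 0.0091
```

```bash
python3 - <<'E'
from h import *
s=st();print(s['position']);y=s['tool_rot'][:,1];print(y,np.degrees(np.arctan2(y[1],y[0])))
E
```

```text
t 33.7 tcp tray mm [ 53.  309.8  62.4] grip 9.1 f [-0.7  0.7  5.5]
[0.56110689 0.37832737 0.06235125]
[0.98627557 0.16508777 0.00255354] 9.502364246002173
```

>>> jog_arm:
  deltas: [0,0,-0.002,0,0,0,0.9,0,-0.01,-0.002,0,0,0,0.9,0,-0.025,-0.002,0,0,0,0.9,0,-0.04,-0.002,0,0,0,0.9,0,-0.055,-0.002,0,0,0,0.9,0,-0.07,-0.002,0,0,0,0.9,0,-0.085,-0.002,0,0,0,0.9,0,-0.1,-0.002,0,0,0,0.9,0,-0.115,-0.002,0,0,0,0.9,0,-0.125,-0.002,0,0,0,0.9,0,-0.132,-0.002,0,0,0,0.9,0,-0.132,-0.002,0,0,0,0.9]

```text
time_s: 34.7
position: [0.466, 0.3612, 0.0625]
tool_rot: [[-0.165, 0.986, 0.009], [0.986, 0.165, 0.001], [-0.001, 0.009, -1.0]]
ft_force: [15.8, -1.7, -9.1]
grip_width: 0.0091
```

```bash
python3 - <<'E'
from h import *
s=st();print(s['position'], np.linalg.norm(s['position'][:2]-[.5611,.3783]))
E
```

```text
t 34.7 tcp tray mm [-43.5 304.9  62.5] grip 9.1 f [15.8 -1.7 -9.1]
[0.46600705 0.36123905 0.06251644] 0.09661130586750559
```

>>> jog_arm:
  deltas: [0,0.003,0,0,0,0,0.9,0,0.003,0,0,0,0,0.2,0,0.003,0,0,0,0,-0.05,0,0.003,0,0,0,0,-0.05,0,0.003,-0.04,0,0,0,-0.05,0,0.003,-0.08,0,0,0,-0.05,0,0.003,-0.12,0,0,0,-0.05,0.05,0,-0.14,0,0,0,-0.05,0.1,-0.02,-0.14,0,0,0,-0.05,0.13,-0.05,-0.14,0,0,0,-0.05,0.13,-0.05,-0.14,0,0,0,-0.05,0.13,-0.05,-0.14,0,0,0,-0.05]

```text
time_s: 35.7
position: [0.4082, 0.4526, 0.1671]
tool_rot: [[-0.167, 0.986, -0.001], [0.986, 0.167, -0.0], [-0.0, -0.001, -1.0]]
ft_force: [0.4, -0.2, 0.2]
grip_width: 0.0449
```

```bash
python3 - <<'E'
from h import *
s=st();print(s['position'])
a=eyes.get_image('top')[:,:,::-1]
w=eyes.get_image('scene')[:,:,::-1]
cv2.imwrite('pics/t14.png',cv2.resize(a[150:310,110:440],None,fx=2.4,fy=2.4,interpolation=cv2.INTER_CUBIC))
cv2.imwrite('pics/s14.png',cv2.resize(w[130:325,200:520],None,fx=2.5,fy=2.5,interpolation=cv2.INTER_CUBIC))
E
```

```text
t 35.7 tcp tray mm [-89.2 402.9 167.1] grip 44.9 f [ 0.4 -0.2  0.2]
[0.40820899 0.45263995 0.16710565]
```

View pics/t14.png

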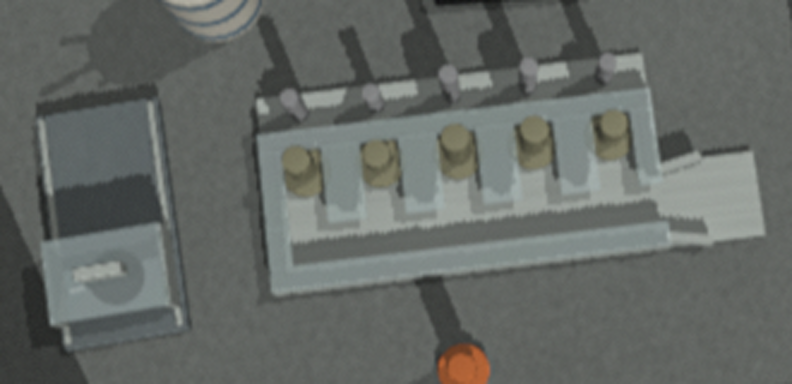

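View pics/s14.png

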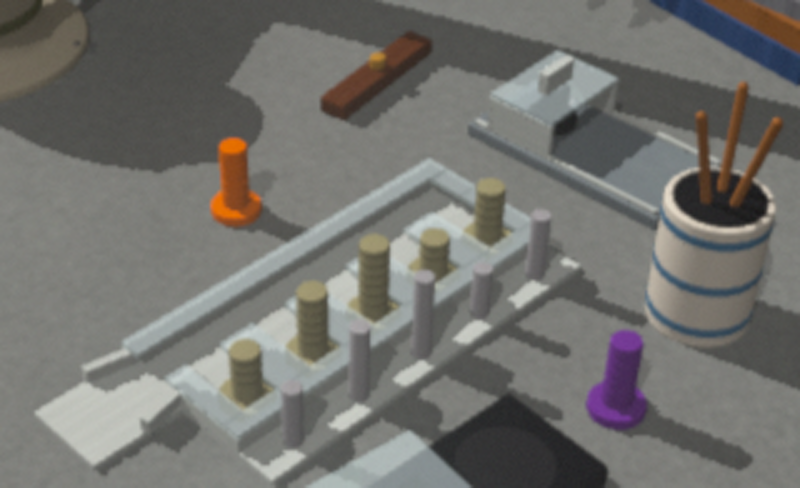

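```bash
python3 - <<'E'
from h import *
L=lambda p:np.array(p)/2.4+[110,150]
a=np.radians(9.2);ux=np.array([np.cos(a),np.sin(a)]);uy=np.array([-ux[1],ux[0]]);o=np.array([.467,.3622])+.05*ux
for n,p,z in [('roofNL',(50,325),.054),('roofNR',(168,310),.054),('roofFL',(42,240),.054),('roofFR',(162,224),.054),('tabL',(74,273),.076),('tabR',(121,268),.076),('plNL',(68,348),.014),('plNR',(187,327),.014),('plFR',(155,90),.014)]:
    X=atz('top',L(p),z)[:2]-o; print(n,(np.array([X@ux,X@uy])*1000).round(1))
X,e=tri(L((97.5,270.5)),np.array((556,75))/2.5+[200,130]); print(X,e,((X[:2]-o)@ux)*1000)
t=cv2.imread('pics/t14.png')
cv2.imwrite('pics/t14c.png',cv2.resize(t[80:360,20:210],None,fx=2.1,fy=2.1))
st();cv2.imwrite('pics/w14.png',eyes.get_image('wrist')[:,:,::-1])
E
```

```text
roofNL [-86.6  51.9]
roofNR [-89.1 -47.4]
roofFL [-14.3  51.3]
roofFR [-16.1 -50.7]
tabL [-49.4  20.8]
tabR [-51.2 -18.1]
plNL [-104.3   51.4]
plNR [-101.9  -52.6]
plFR [111.1 -48.9]
[0.46646772 0.36558308 0.0633012 ] 1.1736679987806724 -49.984540206887566
t 35.8 tcp tray mm [-87.7 401.4 167. ] grip 45.2 f [-0.5 -0.5 -0.6]
```

View pics/w14.png

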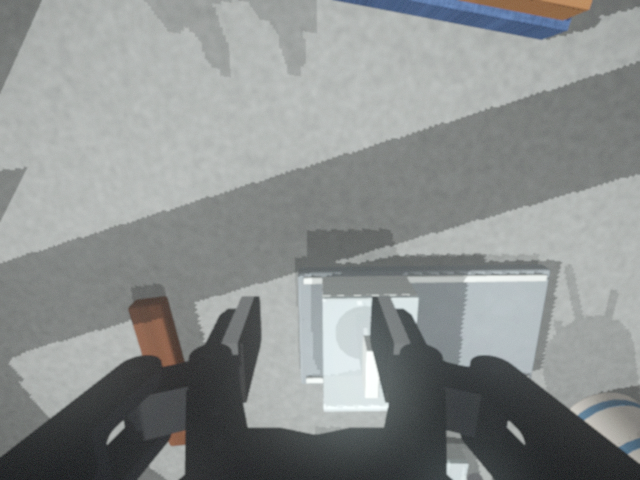

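View pics/t14c.png

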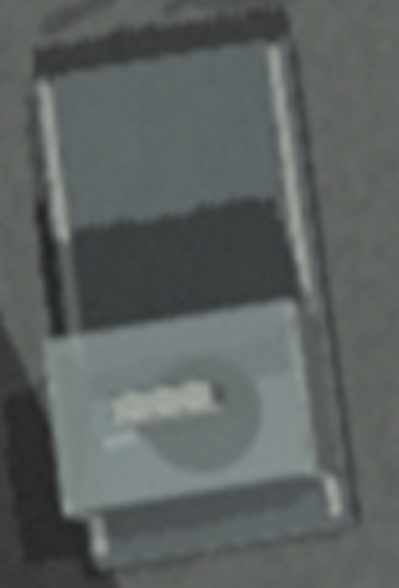

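```bash
python3 - <<'E'
from rig import close_job
print(close_job())
E
```

```text
the job is handed in; nothing more can be done
None
```

The display is in order and I've handed the job in. All four tray seals (a, b, c, d) were present. By the camera measurements, all five seals stand in the bays whose posts match their heights, the dial points to the mark, and the guard is fully over it.

- **Seals:** I parked d in the empty middle bay, then slid a, c, b and d to their own bays through the lane. The tall seal was set on the apron and slid in through the mouth. Each one was pushed against the back stop until I felt 6–10 N. In the pictures they stood at tray x = 31–32 mm, against the expected 32 mm, with tops level with their posts. The last pictures, taken just before hand-in, still showed all five in place by eye.
- **Dial:** I turned it about 60° clockwise. A close-up before the guard moved showed the pointer lined up with the raised mark. The two ways I read the unit's angle gave 1.45 and about 1.49 rad, both inside the allowed range.
- **Guard:** I slid it until it stopped with about 16 N. It moved only 96.6 mm instead of the full 105 mm, because it appeared to start about 9 mm along its travel. Its tab ended about 50 mm before the unit's middle, right over the dial axis, which fits the end stop to about 1.5 mm.
- **Readings that disagreed:** Triangulated heights came out 1–5 mm low for both posts and seals. The order was still clear, so it did not affect which seal went where.
- **Other things:** None of the moves went near the bystanders or the orange and purple look-alikes, though I checked their positions only by eye. I saw no sign of a knocked seal or a slackened grip, and the run ended at about 36 s with the robot clear of everything.

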